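# Put the ring game away and button the case

## Robot

A 7-joint arm with a two-finger parallel gripper is mounted at the origin on the work surface. World frame = base frame: x ahead of the robot, y to its left, z up, the work surface at z = 0. Lengths are in mm, angles in rad, forces in N, time in s.
With the tool pointing down it reaches from about 425 to 875 mm from the base axis. Payload 4.7 kg.
Tool frame: the origin (TCP) lies on the centre line of the jaws, within the pads' length; the fingertips stand 14 mm ahead of it and the grasp point (between the pads) lies 5 mm behind it; z points along the fingers, y is the line along which they close (so a half turn about z gives the same grasp; the last joint's range is limited). The gripper opens to 87 mm and grips with 3 to 60 N. Pads are 19 mm wide; open, the fingers measure 117 mm over their backs; the gripper's body (75 mm by 190 mm) begins 51 mm behind the grasp point.
Start: joints at [1.14, 0.321, -0.07, 1.45, 0.023, 1.371, -0.057], TCP at [279.664, -586.781, 236.587] pointing down, gripper open.
Joint ranges: [-2.86, 2.86], [-0.3, 2.09], [-1.38, 1.24], [0.06, 2.45], [-1.56, 4.7], [0.09, 2.05], [-2.69, 2.69]. Speed limits (rad/s): [2.57, 2.57, 3.14, 3.14, 3.14, 3.14, 3.14].

## Interface

Orientations are given as a unit quaternion [w, x, y, z].
In Python, from workcell import get_state, camera, calibration, finish_job gives the robot as it stands. The module is installed in compiled form; this text tells all that it offers.
- The arm moves only by the tool drive_tool, never from a script. Its argument "increments" is a list that holds one entry, the list of rows, each a list of 7 numbers: the shift along the tool's x, y, z in cm, then the turn, a rotation vector about the tool's x, y, z in rad, then the finger opening in cm, from 0 to 8.7. In form: [[[tx, ty, tz, ax, ay, az, hand], ...]]. A call has 1 to 12 rows; each row shifts and turns the commanded pose from where the row before left it, along the tool's axes as they then stand; what a row does not reach is not made up. A row lasts 1/10 s, in which the tool goes at most 50 mm and 8.59 degrees, less where a joint would pass 70% of its speed; a pose out of reach is approached as far as the arm can. A call is refused whole if a number of a shift passes 5 or a number of a turn 0.15, either way. A call with a gripper value outside its range is refused whole. The fingers move at their own pace and stop on an object; the grip force is fixed at half the most. Time passes only in rows, so rows that do not move let the fingers close. It gives the time, the measured TCP pose, the force, the opening and the grip force at its end, in the units of the state.
- get_state(): the state, without advancing time (a new reading comes with each control period).
- camera(name): name is "scene" or "top" or "wrist"; returns the picture (400x640x3 uint8, red, green, blue); there is no depth.
- calibration(name): a dict with "fx", "fy", "cx", "cy" (pixels), "dist_coeffs" ([k1, k2, p1, p2, k3] as OpenCV has them; the pictures are not rectified), "R" (3x3) and "t" (3): a world point X has camera coordinates R X + t. Camera axes: x right, y down, z forward; pixel columns grow to the right and rows downward; lengths in mm; the calibration is good to about 2 mm. A picture is of the moment at which its call begins: read the wrist's pose just before it. calibration takes no time and is no camera call; for the wrist camera it gives the pose at the moment of the call.
- finish_job(): hands the job in; it is judged then, once.
The state is a dict: "t": time; "joint_positions": joint angles; "qvel": joint speeds; "joint_efforts": joint torques, N m; "ee_pos": TCP position; "orientation": TCP orientation; "contact_force": force on the tool from outside, world axes, zero at the start; "wrist_torque": the same for the moment, N m; "grip_width": finger opening in mm; "grip_force": force on a finger pad.
Only numpy, scipy, OpenCV 4.12 (cv2) and the standard library are available. Lean on these libraries where they do the work, as an engineer would, in place of code of your own. Each camera call takes 0.05 s, during which the arm holds its last target. There are 200 camera calls.

## Task

Put the ring game away: open the wooden case's lid until it stands up, then slide every ring on the table down onto the post of its own colour, all flat and fully down. Then shut the lid completely and swing both brass turnbuttons inwards across it so that it is secured, leaving everything else on the table where it is.

Things in the scene. Friction and masses are not known exactly. Their poses are not given: they have to be found in the camera images.
- case: brown wooden case, fixed: open box 150 (x) by 158 (y) mm outside, 68 high, walls and floor 5 mm; a solid ledge 40 mm wide, 76.5 high along each side (outer y +/-119 mm). Origin: centre of its underside, on the table; x points from the front (lid handle, robot side) to the hinge, y to the left ledge, z up. Two round posts 18 mm thick, 56 tall, tapered tops, stand at x = 0, 76 mm apart along y
- post_orange (a point): foot of the orange post, on its axis at the inner floor (5 mm above the table); axes as the case's
- post_blue (a point): foot of the blue post, on its axis at the inner floor (5 mm above the table); axes as the case's
- lid (a joint): angle of the hinged lid: 0 flat shut, grows as its front edge rises, 1.57 upright, 1.9 at most; a stiff hinge keeps it where it is left. Light wooden board 150 x 157 x 8 mm, its top level with the ledges when shut; hinge line along the case's y at the far upper edge (case x = +75 mm, 72.5 mm above the table)
- lid_handle (a point): middle of the lid's black handle, a round bar 10 mm thick and 64 mm long along the case's y, standing 34 mm out from the lid's front edge in the lid's plane; 184 mm from the hinge line; 72.5 mm above the table when shut
- button_left (a joint): angle of the brass turnbutton on the case's left (+y) ledge, about a vertical pivot: 0 along the ledge towards the front, clear of the lid; grows as it swings inwards; 1.57 straight in across the shut lid (range -0.5 to 1.75; clear of the lid below 0.25). Lying across, it blocks the lid. It stays where it is left
- button_left_pivot (a point): pivot of the left turnbutton, at the top of its 7 mm thick, 18 mm wide brass bar (85.5 mm above the table); the bar reaches 46 mm from the pivot
- button_left_peg (a point): top centre of the black round finger peg, 13 mm thick and 22.5 mm tall, that stands upright on the left turnbutton 34 mm from its pivot (top 108 mm above the table)
- button_right (a joint): angle of the brass turnbutton on the case's right (-y) ledge, about a vertical pivot: 0 along the ledge towards the front, clear of the lid; grows as it swings inwards; 1.57 straight in across the shut lid (range -0.5 to 1.75; clear of the lid below 0.25). Lying across, it blocks the lid. It stays where it is left
- button_right_pivot (a point): pivot of the right turnbutton, at the top of its 7 mm thick, 18 mm wide brass bar (85.5 mm above the table); the bar reaches 46 mm from the pivot
- button_right_peg (a point): top centre of the black round finger peg, 13 mm thick and 22.5 mm tall, that stands upright on the right turnbutton 34 mm from its pivot (top 108 mm above the table)
- ring_orange1: orange game ring (there are up to three of this colour), flat, 56 mm outside, 25 mm hole, 14 mm thick, 45 g; origin at the centre of its underside, z along its axis. Absent (None) in some starts
- ring_orange2: orange game ring (there are up to three of this colour), flat, 56 mm outside, 25 mm hole, 14 mm thick, 45 g; origin at the centre of its underside, z along its axis. Absent (None) in some starts
- ring_orange3: orange game ring (there are up to three of this colour), flat, 56 mm outside, 25 mm hole, 14 mm thick, 45 g; origin at the centre of its underside, z along its axis. Absent (None) in some starts
- ring_blue1: blue game ring (there are up to three of this colour), flat, 56 mm outside, 25 mm hole, 14 mm thick, 45 g; origin at the centre of its underside, z along its axis. Absent (None) in some starts
- ring_blue2: blue game ring (there are up to three of this colour), flat, 56 mm outside, 25 mm hole, 14 mm thick, 45 g; origin at the centre of its underside, z along its axis. Absent (None) in some starts
- ring_blue3: blue game ring (there are up to three of this colour), flat, 56 mm outside, 25 mm hole, 14 mm thick, 45 g; origin at the centre of its underside, z along its axis. Absent (None) in some starts
- mug: white mug with a handle, 80 mm across, 90 mm high; origin at the centre of its underside; leave it alone
- candle: amber jar candle with a wooden cap, 64 mm across, 75 mm high; origin at the centre of its underside; leave it alone
- remote: black remote control 170 x 45 x 18 mm, long axis x; origin at the centre of its underside; leave it alone
- controller: black game controller, about 90 x 140 x 40 mm; origin at the centre of its underside; leave it alone
- cardpack: red pack of cards 90 x 62 x 20 mm, long axis x; origin at the centre of its underside; leave it alone
- lighter: green lighter 93 x 22 x 11 mm, long axis x; origin at the centre of its underside; leave it alone
- marker: yellow marker pen 93 x 22 x 11 mm, long axis x; origin at the centre of its underside; leave it alone
Things that resemble listed ones, but are neither listed nor needed, are in the scene too. Leave any white look-alike of the ring_blue2 alone.

How it is judged:
By the outcome, as a careful person would: the job done as asked, in the order asked, and still so for the second after the job is handed in, with the robot touching nothing.
Of ring_orange1, ring_orange2, ring_orange3, ring_blue1, ring_blue2, ring_blue3 only 4 to 6 are there at a start; the rules pass over those that are not, and their reading is None.
At some moment in a run one of ring_orange1, ring_orange2, ring_orange3, ring_blue1, ring_blue2, ring_blue3 may be knocked a few centimetres aside while the robot is not near it.
Once in a run the grip may slacken for a moment while it holds something.
It also fails if it takes over 210 s, if anything falls off the work surface, if the arm or the gripper's body presses on something with over 40 N, if the wrist force passes 120 N, or if a joint passes its speed limit or range.

## Working session

There is one attempt and no reset: what is moved stays moved. The work goes in short steps, Python scripts to look and compute and a tool call to move; the robot and the scene stay as the last step left them, time stands still between calls to the robot, and variables do not carry over. Pictures are saved under pics/ and viewed, at most 16 in all, crops included, and the job is handed in when it is done.

Besides the shell and the picture viewer there is one more tool, called after "Request:" as a command line: name --argument value ..., lists and objects as JSON in quotes. drive_tool: Moves the arm, as the interface text tells. Its arguments: {"type":"object","properties":{"increments":{"type":"array"}},"required":["increments"]}

```bash
mkdir -p pics
cat > h.py <<'E'
import numpy as np, cv2
from workcell import get_state, camera, calibration, finish_job
def cal(n):
    c=calibration(n);K=np.array([[c['fx'],0,c['cx']],[0,c['fy'],c['cy']],[0,0,1]]);return K,np.array(c['dist_coeffs'],float),np.array(c['R']),np.array(c['t'],float)
def ray(n,uv,z,c=None):
    K,d,R,t=c or cal(n)
    p=cv2.undistortPoints(np.array(uv,float).reshape(-1,1,2),K,d).reshape(-1,2)
    D=np.c_[p,np.ones(len(p))]@R; C=-R.T@t
    return C+D*((z-C[2])/D[:,2])[:,None]
def proj(n,X,c=None):
    K,d,R,t=c or cal(n)
    return cv2.projectPoints(np.array(X,float).reshape(-1,1,3),cv2.Rodrigues(R)[0],t,K,d)[0].reshape(-1,2)
def save(n,f):
    im=camera(n);cv2.imwrite('pics/'+f,im[:,:,::-1]);return im
def blobs(im,lo,hi,amin=60):
    h=cv2.cvtColor(im,cv2.COLOR_RGB2HSV);m=cv2.inRange(h,np.array(lo),np.array(hi))
    n,l,s,c=cv2.connectedComponentsWithStats(m)
    return [(c[i].round(1).tolist(),s[i].tolist()) for i in range(1,n) if s[i,4]>amin],m
E
python3 - <<'E'
from h import *
a=save('top','top0.png');b=save('scene','scene0.png')
s=get_state();print(s['t'],s['ee_pos'],s['orientation'])
for n in('top','scene'):
    K,d,R,t=cal(n);print(n,(-R.T@t).round(),K[0,0],R[2].round(2))
for nm,lo,hi in(('or',(5,150,100),(18,255,255)),('bl',(95,120,60),(125,255,255))):
    for c,st in blobs(a,lo,hi)[0]: print(nm,c,st,ray('top',[c],14)[0].round())
E
```

```text
0.1 [ 279.4480325  -586.36005627  235.58794802] [-7.99306038e-04  9.75363637e-01  2.20601629e-01 -2.41620705e-04]
top [ 308.   11. 1381.] 365.6988080938022 [ 0.16 -0.02 -0.99]
scene [1330. -107. 1026.] 444.80647425401474 [-0.64  0.08 -0.76]
or [21.7, 13.9] [19, 0, 7, 29, 89] [1341. 1230.   14.]
or [543.7, 52.0] [525, 0, 45, 96, 2086] [1155. -958.   14.]
or [615.8, 55.1] [597, 0, 41, 103, 2362] [ 1147. -1275.    14.]
or [634.0, 40.8] [625, 0, 15, 83, 321] [ 1216. -1370.    14.]
or [636.8, 10.0] [632, 0, 8, 29, 116] [ 1366. -1410.    14.]
or [472.4, 124.8] [464, 117, 18, 17, 237] [ 834. -626.   14.]
or [321.3, 190.1] [293, 169, 55, 45, 831] [574. -21.  14.]
or [349.1, 177.0] [344, 169, 11, 17, 85] [ 624. -129.   14.]
or [406.6, 177.4] [400, 171, 14, 14, 128] [ 621. -351.   14.]
or [293.5, 182.1] [290, 175, 8, 15, 96] [606.  84.  14.]
or [174.1, 188.7] [167, 182, 15, 15, 158] [584. 539.  14.]
or [314.3, 187.1] [309, 183, 12, 9, 76] [586.   5.  14.]
or [399.2, 215.5] [392, 209, 15, 14, 133] [ 474. -315.   14.]
or [393.9, 240.3] [387, 234, 15, 14, 135] [ 381. -291.   14.]
or [578.2, 350.0] [562, 307, 36, 93, 1791] [ -31. -959.   14.]
or [617.9, 348.6] [601, 311, 32, 89, 1317] [  -32. -1114.    14.]
or [636.1, 334.0] [631, 314, 9, 47, 170] [   18. -1193.    14.]
or [600.1, 356.2] [592, 326, 14, 65, 363] [  -56. -1041.    14.]
bl [219.1, 35.7] [178, 0, 84, 74, 5007] [1223.  390.   14.]
bl [225.7, 179.1] [219, 173, 14, 13, 122] [620. 343.  14.]
bl [331.0, 185.3] [326, 181, 11, 10, 75] [592. -59.  14.]
bl [235.2, 208.0] [228, 201, 15, 14, 127] [508. 304.  14.]
bl [235.9, 239.4] [229, 233, 15, 14, 133] [390. 299.  14.]
```

View pics/top0.png

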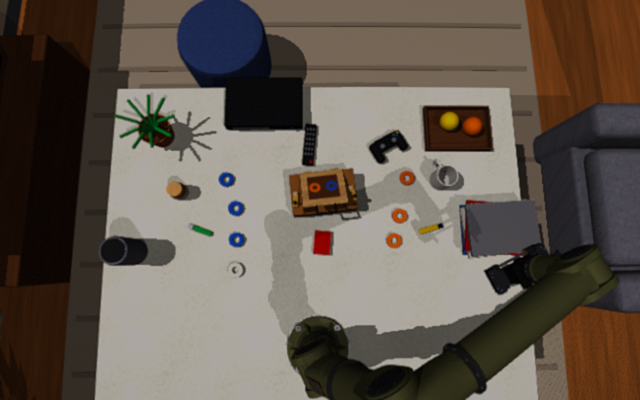

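View pics/scene0.png

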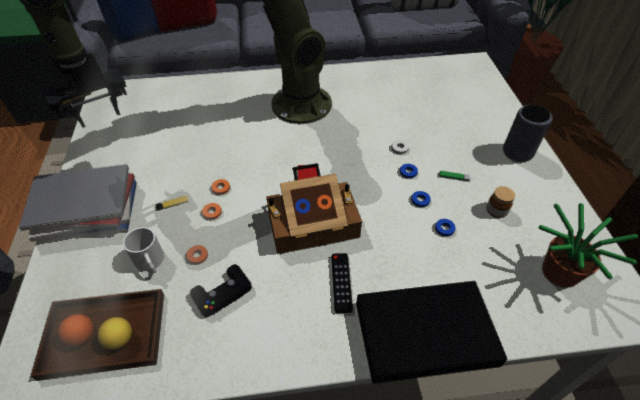

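Candidates: the orange rings are at top px (407,177), (399,215), (394,240), and the blue ones at (226,179), (235,208), (236,239). Look-alikes are the white ring at (236,269), orange fruit at (472,125), and ring emblems on the lid at (314,187) and (331,185). I'll bring the wrist camera over the case for the close check.

Request:
drive_tool --increments '[[[0,0,-3,0,0,0.148,8.7],[0,0,-3,0,0,0.148,8.7],[0,0,-3,0,0,0.148,8.7],[1.3,-4.4,-1,0,0,0,8.7],[1.3,-4.4,-1,0,0,0,8.7],[1.3,-4.4,-1,0,0,0,8.7],[1.3,-4.4,-1,0,0,0,8.7],[1.3,-4.4,-1,0,0,0,8.7],[1.3,-4.4,-1,0,0,0,8.7],[1.3,-4.4,-1,0,0,0,8.7],[1.3,-4.4,-1,0,0,0,8.7],[1.3,-4.4,-1,0,0,0,8.7]]]'

```text
t: 1.3
ee_pos: [396.4, -188.7, 416.7]
orientation: [0.0, 1.0, 0.0, -0.0]
contact_force: [0.5, -0.7, 0.6]
grip_width: 87.4
grip_force: 0.0
```

Request:
drive_tool --increments '[[[1.3,-4.4,0,0,0,0,8.7],[1.3,-4.4,0,0,0,0,8.7],[1.3,-4.4,0,0,0,0,8.7],[1.3,-4.4,0,0,0,0,8.7],[0,0,0,0,0,0,8.7],[0,0,0,0,0,0,8.7],[0,0,0,0,0,0,8.7]]]'

```text
t: 2.0
ee_pos: [447.9, -16.0, 416.2]
orientation: [0.0, 1.0, -0.001, -0.0]
contact_force: [0.7, -0.7, -0.6]
grip_width: 87.5
grip_force: 0.0
```

Run:
```python
from h import *
s=get_state();print(s['t'],s['ee_pos'],s['orientation'])
K,d,R,t=cal('wrist');print((-R.T@t).round(),K[0,0],R.round(2).tolist())
b=save('wrist','w1.png')
c=cv2.imread('pics/top0.png')[150:240,270:380];cv2.imwrite('pics/c1.png',cv2.resize(c,None,fx=5,fy=5,interpolation=cv2.INTER_CUBIC))
```

```text
2.0 [447.94044697 -15.98632575 416.18950237] [ 2.21226647e-04  9.99999729e-01 -5.75426442e-04 -4.03570914e-04]
[515. -16. 564.] 301.341125455416 [[-0.0, -1.0, 0.0], [-0.97, 0.0, 0.25], [-0.25, -0.0, -0.97]]
```

View pics/w1.png

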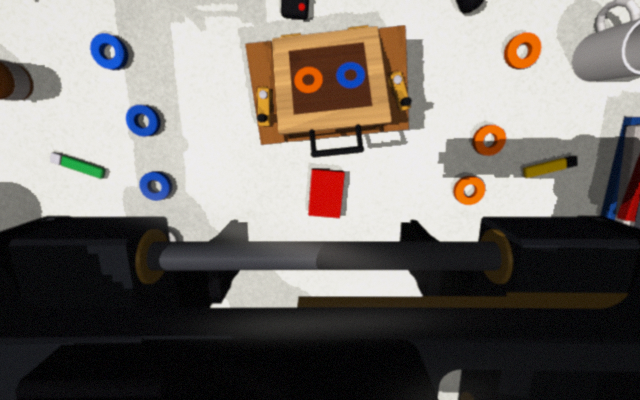

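The wrist view is clear. The case is turned slightly, its handle is at about (337,152), and both turnbuttons point to the front with their pegs at about (262,119) and (405,102). The orange emblem is at (308,79) and the blue one at (350,74). Rings: orange at (523,50), (489,139), (469,190), blue at (109,51), (143,121), (156,185). Next is a close crop of the case.

Run:
```python
from h import *
im=cv2.imread('pics/w1.png')
c=im[15:165,235:425];cv2.imwrite('pics/c2.png',cv2.resize(c,None,fx=4,fy=4,interpolation=cv2.INTER_CUBIC))
rgb=im[:,:,::-1].copy()
for nm,lo,hi in(('or',(3,170,120),(15,255,255)),('bl',(100,150,80),(125,255,255))):
    for c,st in blobs(rgb,lo,hi)[0]: 
        if st[2]<50: print(nm,c,st,ray('wrist',[c],10)[0].round(1))
```

```text
or [394.7, 47.7] [379, 26, 27, 57, 908] [ 629.3 -136.4   10. ]
or [522.5, 50.2] [505, 33, 36, 35, 829] [ 623.7 -350.4   10. ]
or [261.2, 66.9] [247, 42, 30, 72, 1098] [600.   89.8  10. ]
or [308.0, 79.4] [294, 66, 29, 28, 557] [579.9  10.2  10. ]
or [270.3, 134.1] [259, 123, 25, 21, 334] [487.5  79.7  10. ]
or [396.0, 126.5] [384, 122, 24, 9, 128] [ 500.2 -146.2   10. ]
or [489.5, 139.1] [474, 125, 32, 30, 581] [ 477.2 -315.7   10. ]
or [469.0, 190.2] [454, 177, 31, 28, 553] [ 382.5 -290.    10. ]
bl [107.2, 50.8] [91, 34, 33, 35, 734] [624.3 345.8  10. ]
bl [350.1, 74.7] [336, 62, 29, 26, 461] [587.2 -62.3  10. ]
bl [141.8, 120.0] [126, 105, 32, 31, 595] [512.1 306.   10. ]
bl [632.0, 120.8] [624, 118, 16, 7, 96] [ 507.2 -559.3   10. ]
bl [154.5, 185.3] [140, 172, 30, 28, 491] [393.5 300.5  10. ]
bl [611.5, 210.9] [607, 202, 10, 18, 101] [ 341.3 -562.5   10. ]
```

View pics/c2.png

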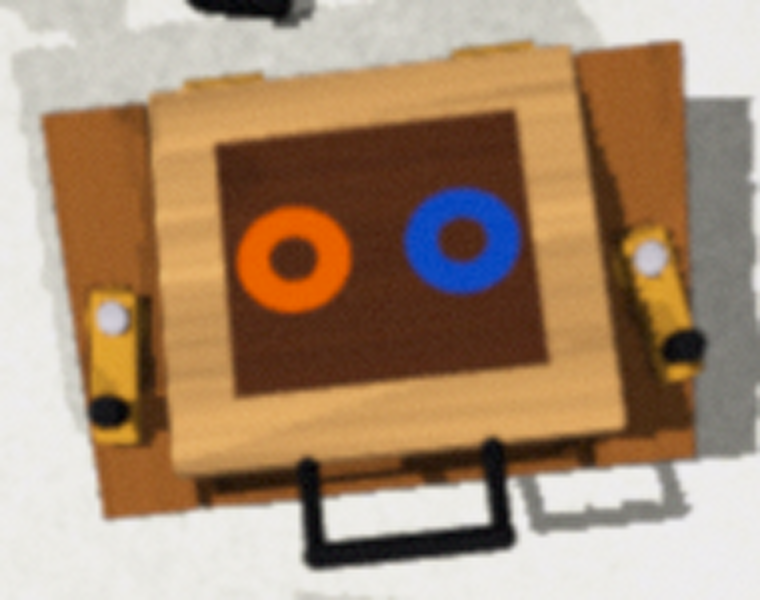

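The crop shows the lid is slightly raised and both buttons are swung a little outwards, clear of it. Ledge corners in crop pixels are (45,115), (105,515), (695,460), (682,42), and the handle bar runs from (312,553) to (507,538).

Run:
```python
from h import *
f=lambda L:(np.array(L,float)/4+[235,15])
C=ray('wrist',f([(45,115),(105,515),(695,460),(682,42)]),76.5);print(C.round(1).tolist())
P=ray('wrist',f([(113,318),(650,257)]),85.5);Q=ray('wrist',f([(109,410),(685,346)]),108);print('piv',P.round(1).tolist(),'peg',Q.round(1).tolist())
o=C.mean(0)[:2];ys=(C[0]+C[1]-C[2]-C[3])[:2];xs=(C[0]+C[3]-C[1]-C[2])[:2]
th=(np.arctan2(-ys[0],ys[1]),np.arctan2(xs[1],xs[0]));print('o',o,'th',th,[np.linalg.norm(v)/2 for v in(xs,ys)])
t=th[0];ex=np.array([np.cos(t),np.sin(t)]);ey=np.array([-np.sin(t),np.cos(t)])
for p in list(P)+list(Q): print('case',((p[:2]-o)@ex).round(1),((p[:2]-o)@ey).round(1))
for z in range(70,150,5):
    h=ray('wrist',f([(410,545)]),z)[0][:2]-o;r=np.hypot(h@ex-75,z-72.5);print(z,(h+o).round(),r.round(1),(h@ey).round(1))
```

```text
[[621.4, 97.3, 76.5], [475.7, 83.3, 76.5], [496.5, -151.0, 76.5], [644.9, -135.9, 76.5]]
piv [[549.8, 74.4, 85.5], [570.8, -126.7, 85.5]] peg [[516.2, 73.3, 108.0], [538.0, -135.9, 108.0]]
o [559.64225893 -26.5821386 ] th (np.float64(0.09449938766786616), np.float64(0.09856694788345315)) [np.float64(147.7807364396057), np.float64(234.83550461842077)]
case -0.3 101.5
case 1.6 -100.7
case -33.8 103.6
case -31.9 -106.8
70 [463. -39.] 172.6 -3.2
75 [463. -39.] 172.1 -3.1
80 [464. -39.] 171.6 -2.9
85 [464. -38.] 171.4 -2.7
90 [465. -38.] 171.3 -2.5
95 [465. -38.] 171.3 -2.4
100 [466. -38.] 171.5 -2.2
105 [467. -37.] 171.8 -2.0
110 [467. -37.] 172.3 -1.8
115 [468. -37.] 172.9 -1.6
120 [468. -37.] 173.7 -1.5
125 [469. -37.] 174.6 -1.3
130 [469. -36.] 175.7 -1.1
135 [470. -36.] 176.9 -0.9
140 [470. -36.] 178.2 -0.8
145 [471. -36.] 179.6 -0.6
```

Run:
```python
from h import *
s=get_state();print(np.round(s['joint_positions'],2))
# arm-frame top view check of rings
im=cv2.imread('pics/top0.png')[:,:,::-1].copy()
for nm,lo,hi in(('or',(3,150,100),(18,255,255)),('bl',(95,120,60),(125,255,255))):
    for c,st in blobs(im,lo,hi)[0]:
        if 120<st[4]<165 and st[2]<16: print(nm,ray('top',[c],10)[0].round(1))
```

```text
[ 0.63 -0.14 -0.57  1.57 -0.07  1.68 -1.51]
or [ 622.2 -351.6   10. ]
or [585.1 540.1  10. ]
or [ 474.3 -316.1   10. ]
or [ 380.7 -291.8   10. ]
bl [620.8 344.1  10. ]
bl [508.7 304.9  10. ]
bl [390.2 299.5  10. ]
```

Request:
drive_tool --increments '[[[0,0,0,0,0,-0.139,4],[0,0,0,0,0,-0.139,4],[0,0,0,0,0,-0.139,4],[0,0,0,0,0,-0.139,4],[0,0,0,0,0,-0.139,4],[0,0,0,0,0,-0.139,4],[0,0,0,0,0,-0.139,4],[0,0,0,0,0,-0.139,4],[0,0,0,0,0,-0.139,4],[0,0,0,0,0,-0.139,4],[0,0,0,0,0,-0.139,4],[0,0,0,0,0,-0.139,4]]]'

```text
t: 3.25
ee_pos: [448.0, -16.3, 416.4]
orientation: [-0.0, 0.671, 0.742, -0.0]
contact_force: [-0.6, -0.5, -0.5]
grip_width: 40.2
grip_force: 0.0
```

Request:
drive_tool --increments '[[[-0.5,0.5,4,0,0,0,4],[-0.5,0.5,4,0,0,0,4],[-0.5,0.5,4,0,0,0,4],[-0.5,0.5,4,0,0,0,4],[-0.1,0.1,4,0,0,0,4],[0,0,0.6,0,0,0,4],[0,0,0,0,0,0,4],[0,0,0,0,0,0,4]]]'

```text
t: 4.05
ee_pos: [472.3, -34.0, 212.7]
orientation: [0.001, 0.672, 0.741, 0.001]
contact_force: [0.4, 0.7, 0.4]
grip_width: 40.3
grip_force: 0.0
```

```bash
cat >> h.py <<'E'
o=np.array([559.6,-26.6]);TH=.0965
ex=np.array([np.cos(TH),np.sin(TH)]);ey=np.array([-np.sin(TH),np.cos(TH)])
def tocase(p): p=np.asarray(p,float);d=p[...,:2]-o;return np.round(np.stack([d@ex,d@ey],-1),1)
def toworld(x,y,z): return np.r_[o+x*ex+y*ey,z]
def st():
    s=get_state();q=s['orientation'];from scipy.spatial.transform import Rotation as Ro
    R=Ro.from_quat([q[1],q[2],q[3],q[0]]).as_matrix()
    print('t',s['t'],'ee',np.round(s['ee_pos'],1),'case',tocase(s['ee_pos']),'yaw',np.arctan2(R[1,0],R[0,0]).round(3),'zax',R[:,2].round(3),'F',np.round(s['contact_force'],1),'w',round(s['grip_width'],1),'j7',round(s['joint_positions'][6],2));return s
E
python3 - <<'E'
from h import *
st();save('wrist','w2.png');save('scene','s2.png')
for z in(148,152,156,160,165):
    a=np.arcsin((z-72.5)/184);X=[toworld(75-184*np.cos(a),y,z) for y in(-32,0,32)];print(z,a.round(2),proj('wrist',X).round().tolist(),proj('scene',X).round().tolist())
E
```

```text
t 4.05 ee [472.3 -34.  212.7] case [-87.6   1.1] yaw 1.668 zax [ 0.003 -0.    -1.   ] F [0.4 0.7 0.4] w 40.3 j7 0.13
148 0.42 [[315.0, 253.0], [315.0, 213.0], [315.0, 170.0]] [[293.0, 167.0], [304.0, 165.0], [316.0, 164.0]]
152 0.45 [[318.0, 255.0], [318.0, 214.0], [317.0, 171.0]] [[293.0, 167.0], [305.0, 165.0], [316.0, 163.0]]
156 0.47 [[320.0, 257.0], [320.0, 216.0], [320.0, 172.0]] [[293.0, 166.0], [305.0, 164.0], [316.0, 162.0]]
160 0.5 [[323.0, 260.0], [323.0, 218.0], [323.0, 173.0]] [[293.0, 166.0], [305.0, 164.0], [316.0, 162.0]]
165 0.53 [[327.0, 263.0], [327.0, 220.0], [327.0, 174.0]] [[293.0, 165.0], [305.0, 163.0], [316.0, 161.0]]
```

View pics/w2.png

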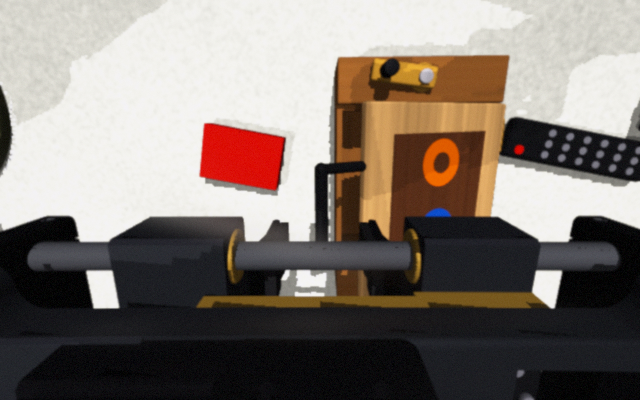

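The bar is at column 321, which matches z≈155 and a lid angle of about 0.47, centred between the fingers. Next I descend and grip it.

Request:
drive_tool --increments '[[[0,-0.1,1,0,0,0,3],[0,0,1.4,0,0,0,3],[0,0,1.4,0,0,0,3],[0,0,1.4,0,0,0,3],[0,0,0,0,0,0,3],[0,0,0,0,0,0,0],[0,0,0,0,0,0,0],[0,0,0,0,0,0,0],[0,0,0,0,0,0,0]]]'

```text
t: 5.05
ee_pos: [470.7, -33.6, 159.1]
orientation: [0.001, 0.672, 0.741, 0.0]
contact_force: [-0.3, -0.0, 0.0]
grip_width: 8.7
grip_force: 30.0
```

Request:
drive_tool --increments '[[[0,0.45,-0.8,0,0,0,0],[0,0.46,-0.8,0,0,0,0],[0,0.53,-0.75,0,0,0,0],[0,0.53,-0.75,0,0,0,0],[0,1.2,-1.4,0,0,0,0],[0,1.34,-1.26,0,0,0,0],[0,1.46,-1.12,0,0,0,0],[0,0,0,0,0,0,0]]]'

```text
t: 5.85
ee_pos: [531.0, -27.4, 230.3]
orientation: [0.0, 0.671, 0.741, 0.0]
contact_force: [-3.9, -0.7, 7.0]
grip_width: 8.9
grip_force: 30.0
```

Request:
drive_tool --increments '[[[0,1.56,-0.97,0,0,0,0],[0,1.65,-0.8,0,0,0,0],[0,1.73,-0.64,0,0,0,0],[0,1.78,-0.47,0,0,0,0],[0,1.82,-0.29,0,0,0,0],[0,1.84,-0.1,0,0,0,0],[0,1.84,0.08,0,0,0,0],[0,1.82,0.26,0,0,0,0],[0,1.6,0.4,0,0,0,0],[0,0,0,0,0,0,0]]]'

```text
t: 6.85
ee_pos: [687.5, -12.1, 253.2]
orientation: [0.001, 0.672, 0.741, 0.001]
contact_force: [0.7, 0.4, 1.2]
grip_width: 9.2
grip_force: 30.0
```

Run:
```python
from h import *
st();save('scene','s3.png')
```

```text
t 6.85 ee [687.5 -12.1 253.2] case [128.7   2.1] yaw 1.669 zax [ 0.003  0.001 -1.   ] F [0.7 0.4 1.2] w 9.2 j7 -0.05
```

View pics/s3.png

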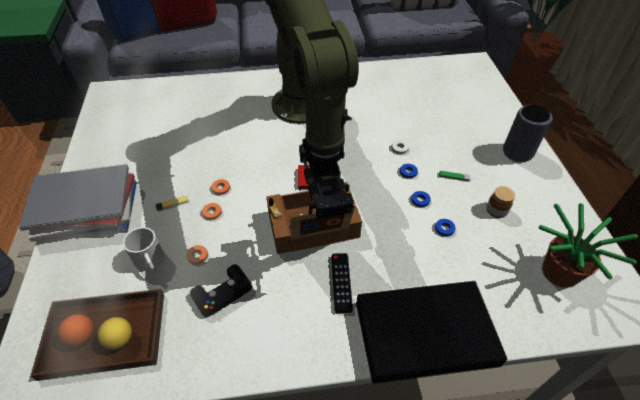

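The lid stands at about 1.87 rad. I release it, back off, and look at the posts.

Request:
drive_tool --increments '[[[0,0,0,0,0,0,3],[0,0,0,0,0,0,3],[0,0,0,0,0,0,3],[0,0,-2,0,0,0,3],[0,0,-4,0,0,0,3],[-2,-2.8,-2,0,0,0,8.7],[-2,-2.8,-2,0,0,0,8.7],[-2,-2.8,-2,0,0,0,8.7],[-2,-2.8,-2,0,0,0,8.7],[-2,-2.8,-2,0,0,0,8.7],[0,0,0,0,0,0,8.7],[0,0,0,0,0,0,8.7]]]'

```text
t: 8.1
ee_pos: [555.2, -126.1, 413.5]
orientation: [0.001, 0.672, 0.74, 0.0]
contact_force: [0.2, 0.7, -0.5]
grip_width: 78.0
grip_force: 0.0
```

Run:
```python
from h import *
st();im=save('wrist','w3.png')
for nm,lo,hi in(('or',(3,170,90),(15,255,255)),('bl',(100,150,60),(125,255,255))):
    for c,s in blobs(im,lo,hi,40)[0]:
        if s[1]<220: print(nm,c,s,'z61',tocase(ray('wrist',[c],61)[0]))
cv2.imwrite('pics/c3.png',cv2.resize(im[0:230,200:440,::-1],None,fx=2.5,fy=2.5))
```

```text
t 8.1 ee [ 555.2 -126.1  413.5] case [-14.  -98.6] yaw 1.667 zax [ 0.002 -0.001 -1.   ] F [ 0.2  0.7 -0.5] w 78.0 j7 0.22
or [355.3, 24.3] [310, 9, 74, 29, 1487] z61 [ 34.  104.1]
or [292.2, 24.5] [282, 10, 23, 29, 565] z61 [-60.  103.7]
or [330.7, 118.0] [284, 43, 95, 129, 6579] z61 [ -1.7 -30.8]
or [378.5, 85.0] [374, 42, 8, 91, 182] z61 [72.6 19.1]
or [220.9, 228.0] [213, 219, 22, 22, 188] z61 [-193.1 -218.2]
bl [331.4, 120.1] [315, 103, 34, 35, 919] z61 [ -0.5 -34.1]
```

View pics/c3.png

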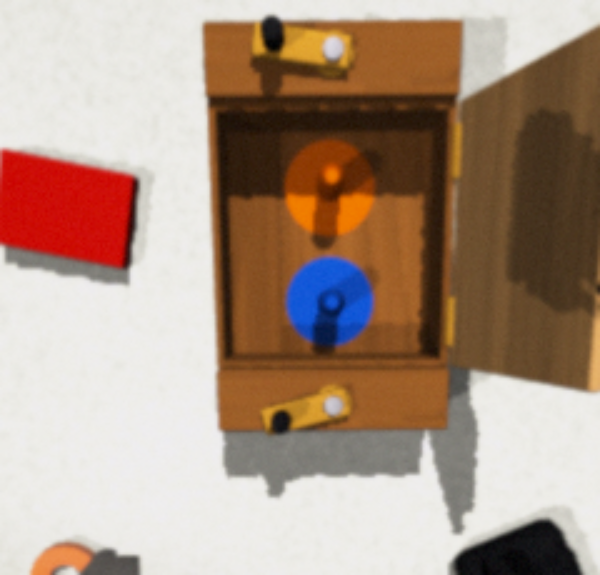

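Orange post on the left (+y), tip at crop (332,174); blue post on the right, tip at (331,302). The lid is up behind them.

Run:
```python
from h import *
f=lambda L:(np.array(L,float)/2.5+[200,0])
print('posts',tocase(ray('wrist',f([(332,174),(331,302)]),61)).tolist())
print('corn',tocase(ray('wrist',f([(205,25),(462,22),(447,428),(220,428)]),76.5)).tolist())
print('pegs',tocase(ray('wrist',f([(272,24),(281,420)]),108)).tolist(),'piv',tocase(ray('wrist',f([(333,47),(334,405)]),85.5)).tolist())
```

```text
posts [[1.1, 41.4], [1.1, -35.2]]
corn [[-72.6, 118.0], [74.0, 119.6], [76.6, -114.4], [-70.8, -114.5]]
pegs [[-33.0, 108.8], [-30.0, -104.2]] piv [[0.3, 104.4], [2.8, -98.2]]
```

Request:
drive_tool --increments '[[[-4,-1.4,0,0,0,0,8.7],[-4,-1.4,0,0,0,0,8.7],[-4,-1.4,0,0,0,0,8.7],[-4,-1.4,0,0,0,0,8.7],[-4,-1.4,0,0,0,0,8.7],[-4,-1.4,0,0,0,0,8.7],[-4,-1.4,0,0,0,0,8.7],[0,0,0,0,0,0,8.7],[0,0,0,0,0,0,8.7]]]'

```text
t: 9.05
ee_pos: [486.1, -413.7, 410.4]
orientation: [-0.002, 0.672, 0.741, 0.0]
contact_force: [0.8, 1.0, 0.1]
grip_width: 86.9
grip_force: 0.0
```

```bash
cat >> h.py <<'E'
def rings(col,n='wrist',f=None):
    im=camera(n)
    if f: cv2.imwrite('pics/'+f,im[:,:,::-1])
    lo,hi=((3,170,90),(15,255,255)) if col=='o' else ((100,150,60),(125,255,255))
    m=blobs(im,lo,hi)[1]; m=cv2.morphologyEx(m,cv2.MORPH_CLOSE,np.ones((3,3)))
    for k in cv2.findContours(m,cv2.RETR_EXTERNAL,cv2.CHAIN_APPROX_NONE)[0]:
        if cv2.contourArea(k)<400 or n=='wrist' and k[:,0,1].max()>=216: continue
        P=ray(n,k[:,0].astype(float),9);(c,r)=cv2.minEnclosingCircle(P[:,:2].astype(np.float32))
        if 22<r<36: print('ring',np.round(c,1),'case',tocase(np.array(c)),'r',round(r,1))
E
python3 - <<'E'
from h import *
st();rings('o',f='w4.png')
E
```

```text
t 9.05 ee [ 486.1 -413.7  410.4] case [-110.5 -378.2] yaw 1.669 zax [-0.002  0.003 -1.   ] F [0.8 1.  0.1] w 86.9 j7 0.71
ring [ 625.5 -350.1] case [  34.5 -328.3] r 27.7
ring [ 477.  -314.3] case [-109.9 -278.4] r 27.2
ring [ 383.5 -289.7] case [-200.6 -244.9] r 27.5
```

Request:
drive_tool --increments '[[[2.5,0,3,0,0,0,8.7],[2.5,0,4,0,0,0,8.7],[2.5,0,4,0,0,0,8.7],[2.5,0,4,0,0,0,8.7],[0,0,4.5,0,0,0,8.7],[0,0,4.5,0,0,0,8.7],[0,0,4.5,0,0,0,8.7],[0,0,4.5,0,0,0,8.7],[0,0,3.5,0,0,0,8.7],[0,0,1.5,0,0,0,8.7],[0,0,0.6,0,0,0,8.7],[0,0,0,0,0,0,8.7]]]'

```text
t: 10.3
ee_pos: [476.7, -313.7, 27.2]
orientation: [0.0, 0.671, 0.741, 0.0]
contact_force: [0.3, -0.6, -0.8]
grip_width: 87.2
grip_force: 0.0
```

Run:
```python
from h import *
st()
```

```text
t 10.3 ee [ 476.7 -313.7   27.2] case [-110.1 -277.8] yaw 1.67 zax [ 0.001 -0.    -1.   ] F [ 0.3 -0.6 -0.8] w 87.2 j7 0.54
```

Request:
drive_tool --increments '[[[0,0,0.9,0,0,0,8.7],[0,0,0,0,0,0,8.7],[0,0,0,0,0,0,4],[0,0,0,0,0,0,4],[0,0,0,0,0,0,4],[0,0,0,0,0,0,4],[0,0,-3,0,0,0,4],[0,0,-4,0,0,0,4],[0,0,-4,0,0,0,4],[0,0,-4,0,0,0,4],[0,0,-2.5,0,0,0,4],[0,0,0,0,0,0,4]]]'

```text
t: 11.5
ee_pos: [478.1, -315.7, 197.6]
orientation: [0.004, 0.672, 0.741, 0.0]
contact_force: [1.1, 0.6, -0.7]
grip_width: 40.2
grip_force: 0.0
```

No ring in the grip, so I look again.

Run:
```python
from h import *
st();rings('o','top');im=save('wrist','w5.png');a=camera('top')
K=np.zeros((400,800,3),np.uint8);K[:,:640]=im[:,:,::-1];K[:300,500:800]=cv2.resize(a[140:260,340:460,::-1],(300,300));cv2.imwrite('pics/v5.png',K)
```

```text
t 11.5 ee [ 478.1 -315.7  197.6] case [-109.  -279.9] yaw 1.669 zax [ 0.007 -0.005 -1.   ] F [ 1.1  0.6 -0.7] w 40.2 j7 0.59
```

View pics/v5.png

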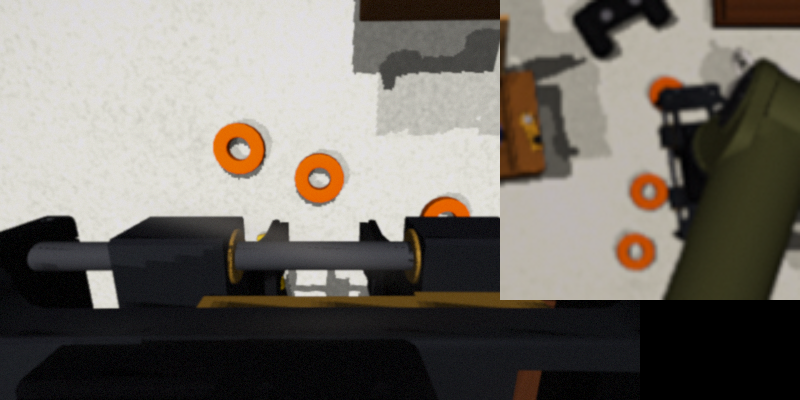

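Run:
```python
from h import *
st();rings('o')
```

```text
t 11.65 ee [ 475.2 -314.1  191.7] case [-111.7 -278. ] yaw 1.669 zax [-0.001  0.001 -1.   ] F [-0.3 -0.7 -0.5] w 39.6 j7 0.59
ring [ 472.6 -314.9] case [-114.4 -278.6] r 28.1
ring [ 382.  -290.5] case [-202.2 -245.5] r 28.1
```

The ring is still there; I lifted before the fingers had closed. Retrying with a longer close.

Request:
drive_tool --increments '[[[0,-0.3,3.5,0,0,0,7.5],[0,0,4,0,0,0,7.5],[0,0,4,0,0,0,7.5],[0,0,3.5,0,0,0,7.5],[0,0,1.8,0,0,0,7.5],[0,0,0.6,0,0,0,7.5],[0,0,0,0,0,0,7.5],[0,0,0,0,0,0,5],[0,0,0,0,0,0,5],[0,0,0,0,0,0,5],[0,0,0,0,0,0,5],[0,0,0,0,0,0,5]]]'

```text
t: 12.9
ee_pos: [473.3, -315.0, 19.4]
orientation: [0.001, 0.672, 0.741, -0.0]
contact_force: [-0.7, 0.3, 3.3]
grip_width: 55.2
grip_force: 30.0
```

Request:
drive_tool --increments '[[[0,0,0,0,0,0,4.5],[0,0,0,0,0,0,4.5],[0,0,-2,0,0,0,4.5],[0,0,-3.5,0,0,0,4.5],[0,0,-4,0,0,0,4.5],[0,0,-4,0,0,0,4.5],[0,0,-4,0,0,0,4.5],[0,0,0,0,0,0,4.5]]]'

```text
t: 13.7
ee_pos: [475.7, -316.3, 199.7]
orientation: [0.005, 0.672, 0.741, 0.001]
contact_force: [0.0, -0.5, -0.1]
grip_width: 55.3
grip_force: 30.0
```

Run:
```python
from h import *
st()
```

```text
t 13.7 ee [ 475.7 -316.3  199.7] case [-111.4 -280.3] yaw 1.669 zax [ 0.009 -0.006 -1.   ] F [ 0.  -0.5 -0.1] w 55.3 j7 0.59
```

Request:
drive_tool --increments '[[[4,1.4,0,0,0,0,4.5],[4,1.4,0,0,0,0,4.5],[4,1.4,0,0,0,0,4.5],[4,1.4,0,0,0,0,4.5],[4,1.4,0,0,0,0,4.5],[4,1.4,0,0,0,0,4.5],[4,1.4,0,0,0,0,4.5],[4,1.4,0,0,0,0,4.5],[0,0,0,-0.0875,0,0,4.5],[0,0,0,-0.0875,0,0,4.5],[0,0,0,0,0,0,4.5],[0,0,0,0,0,0,4.5]]]'

```text
t: 14.9
ee_pos: [552.3, 14.2, 193.2]
orientation: [0.058, 0.669, 0.738, 0.064]
contact_force: [0.1, 0.3, -0.8]
grip_width: 55.0
grip_force: 30.0
```

```bash
cat >> h.py <<'E'
def need(x,y,z):
    "tool-axis shift (cm) to bring TCP to case (x,y), height z"
    s=st();q=s['orientation'];from scipy.spatial.transform import Rotation as Ro
    R=Ro.from_quat([q[1],q[2],q[3],q[0]]).as_matrix()
    print('shift cm',((toworld(x,y,z)-s['ee_pos'])@R/10).round(2))
E
python3 - <<'E'
from h import *
need(-1.1,41.1,66);save('wrist','w6.png')
E
```

```text
t 14.9 ee [552.3  14.2 193.2] case [-3.3 41.3] yaw 1.668 zax [ 0.171  0.016 -0.985] F [ 0.1  0.3 -0.8] w 55.0 j7 0.01
shift cm [-0.02 -1.97 12.56]
```

Request:
drive_tool --increments '[[[0,0.2,0,0,0,0,4.5],[0,-0.44,2.5,0,0,0,4.5],[0,-0.44,2.5,0,0,0,4.5],[0,-0.44,2.5,0,0,0,4.5],[0,-0.22,1.25,0,0,0,4.5],[0,-0.22,1.25,0,0,0,4.5],[0,-0.22,1.25,0,0,0,4.5],[0,-0.22,1.25,0,0,0,4.5],[0,0,0,0,0,0,4.5]]]'

```text
t: 15.85
ee_pos: [553.9, 14.8, 65.3]
orientation: [0.058, 0.669, 0.738, 0.064]
contact_force: [0.2, 0.2, -0.2]
grip_width: 55.0
grip_force: 30.0
```

Run:
```python
from h import *
need(-1.1,41.1,66)
```

```text
t 15.85 ee [553.9  14.8  65.3] case [-1.7 41.8] yaw 1.669 zax [ 0.17   0.017 -0.985] F [ 0.2  0.2 -0.2] w 55.0 j7 -0.09
shift cm [-0.07  0.07 -0.06]
```

Threaded without contact. I release it, back off and check.

Request:
drive_tool --increments '[[[0,0,0,0,0,0,7],[0,0,0,0,0,0,7],[0,0,0,0,0,0,7],[0,0.44,-2.5,0,0,0,7],[0,0.88,-5,0,0,0,7],[0,0.88,-5,0,0,0,7],[0,0,0,0.0875,0,0,7.5],[-2,0,-2,0.0875,0,0,7.5],[-4,-0.3,-2,0,0,0,7.5],[-4,-0.5,-2,0,0,0,7.5],[-4,-0.5,-2,0,0,0,7.5]]]'

```text
t: 16.95
ee_pos: [554.2, -127.1, 273.8]
orientation: [0.001, 0.671, 0.741, 0.0]
contact_force: [0.6, -0.4, 0.3]
grip_width: 74.8
grip_force: 0.0
```

Request:
drive_tool --increments '[[[0,0,-3.5,0,0,0,7.5],[0,0,-3.5,0,0,0,7.5],[0,0,-3.5,0,0,0,7.5],[0,0,-3,0,0,0,7.5],[0,0,0,0,0,0,7.5]]]'

```text
t: 17.45
ee_pos: [555.4, -125.7, 412.9]
orientation: [0.004, 0.672, 0.741, 0.002]
contact_force: [-0.3, -0.2, 0.4]
grip_width: 75.2
grip_force: 0.0
```

Run:
```python
from h import *
st();im=save('wrist','w7.png')
cv2.imwrite('pics/c7.png',cv2.resize(im[0:220,200:440,::-1],None,fx=2.5,fy=2.5))
```

```text
t 17.45 ee [ 555.4 -125.7  412.9] case [-13.7 -98.2] yaw 1.669 zax [ 0.009 -0.002 -1.   ] F [-0.3 -0.2  0.4] w 75.2 j7 0.22
```

View pics/c7.png

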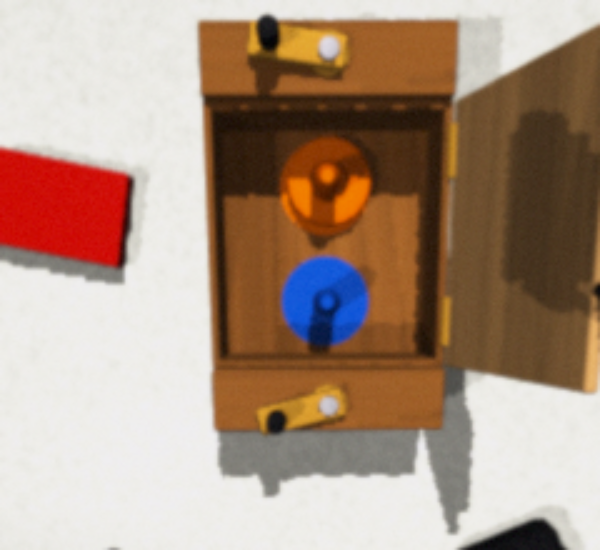

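The orange ring sits flat around its post, crop (327,185). Next is the front orange ring.

Request:
drive_tool --increments '[[[-1.8,-2.3,2.7,0,0,0,7.5],[-1.8,-2.3,2.7,0,0,0,7.5],[-1.8,-2.3,2.7,0,0,0,7.5],[-1.8,-2.3,2.7,0,0,0,7.5],[-1.8,-2.3,2.7,0,0,0,7.5],[-1.8,-2.3,2.7,0,0,0,7.5],[-1.9,-2.4,2.7,0,0,0,7.5],[-1.9,-2.4,2.7,0,0,0,7.5],[0,0,0,0,0,0,7.5],[0,0,0,0,0,0,7.5]]]'

```text
t: 18.5
ee_pos: [381.9, -289.0, 190.1]
orientation: [-0.001, 0.672, 0.74, 0.0]
contact_force: [0.2, -0.1, -0.4]
grip_width: 74.8
grip_force: 0.0
```

Run:
```python
from h import *
st();rings('o')
```

```text
t 18.5 ee [ 381.9 -289.   190.1] case [-202.1 -244.1] yaw 1.667 zax [-0.002  0.002 -1.   ] F [ 0.2 -0.1 -0.4] w 74.8 j7 0.69
ring [ 648.6 -108.7] case [ 80.7 -90.3] r 29.0
```

Run:
```python
from h import *
rings('o',f='w8.png');rings('o','top')
```

```text
ring [ 648.8 -109.1] case [ 80.8 -90.7] r 30.5
```

View pics/w8.png

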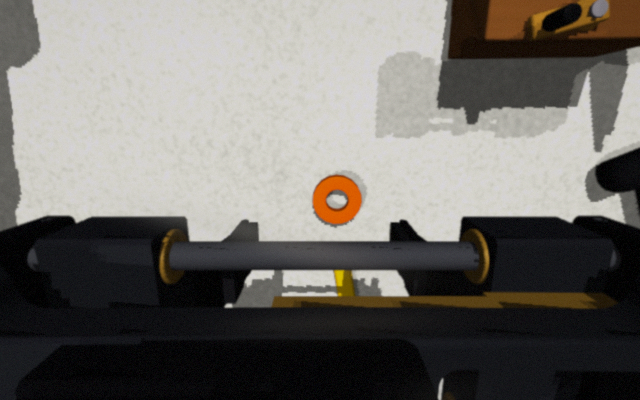

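The ring is at (337,200), shifted a bit from before; my row filter had rejected it.

```bash
sed -i 's/max()>=216/max()>=238/' h.py
python3 - <<'E'
from h import *
st();rings('o')
E
```

```text
t 18.65 ee [ 384.3 -288.6  192.1] case [-199.7 -243.9] yaw 1.671 zax [ 0.001 -0.001 -1.   ] F [0.1 0.8 0.5] w 75.2 j7 0.69
ring [ 400.7 -310.2] case [-185.5 -267. ] r 28.2
ring [ 647.5 -109.7] case [ 79.5 -91.2] r 32.3
```

It was knocked to (400.7,-310.2), so I'll pick it there.

Request:
drive_tool --increments '[[[-1.2,0.8,3,0,0,0,7.5],[-1.1,0.7,3,0,0,0,7.5],[0,0,4,0,0,0,7.5],[0,0,4,0,0,0,7.5],[0,0,2.5,0,0,0,7.5],[0,0,0.9,0,0,0,7.5],[0,0,0,0,0,0,7.5],[0,0,0,0,0,0,5],[0,0,0,0,0,0,5],[0,0,0,0,0,0,5],[0,0,0,0,0,0,5],[0,0,0,0,0,0,5]]]'

```text
t: 19.9
ee_pos: [400.9, -311.4, 18.6]
orientation: [0.001, 0.672, 0.741, -0.0]
contact_force: [-1.0, 0.6, 5.4]
grip_width: 53.8
grip_force: 29.9
```

Request:
drive_tool --increments '[[[0,0,0,0,0,0,4.5],[0,0,0,0,0,0,4.5],[0,0,-2,0,0,0,4.5],[0,0,-3.5,0,0,0,4.5],[0,0,-4,0,0,0,4.5],[0,0,-4,0,0,0,4.5],[0,0,-4,0,0,0,4.5],[0,0,0,0,0,0,4.5],[0,0,0,0,0,0,4.5]]]'

```text
t: 20.8
ee_pos: [400.6, -311.0, 193.3]
orientation: [0.001, 0.672, 0.741, -0.0]
contact_force: [-0.3, -0.8, -1.3]
grip_width: 54.2
grip_force: 29.9
```

Run:
```python
from h import *
need(-2,41.1,193)
```

```text
t 20.8 ee [ 400.6 -311.   193.3] case [-185.7 -267.8] yaw 1.669 zax [ 0.002 -0.002 -1.   ] F [-0.3 -0.8 -1.3] w 54.2 j7 0.69
shift cm [30.86 18.41 -0.  ]
```

Run:
```python
from h import *
a=cv2.imread('pics/w6.png')[:,:,::-1].copy();b=save('wrist','w9.png')
for im in(a,b):
    for c,s in blobs(im,(3,170,60),(15,255,255),20)[0]:
        if 230<c[0]<420 and c[1]>190: print(c,s)
    print()
cv2.imwrite('pics/c9.png',np.vstack([a[190:320,200:450,::-1],b[190:320,200:450,::-1]]).repeat(2,0).repeat(2,1))
```

```text
[331.5, 278.8] [277, 269, 100, 27, 1439]
[267.4, 285.1] [265, 281, 7, 8, 35]

[324.4, 214.8] [275, 187, 100, 55, 3382]
[323.4, 275.9] [288, 270, 71, 16, 773]
```

View pics/c9.png

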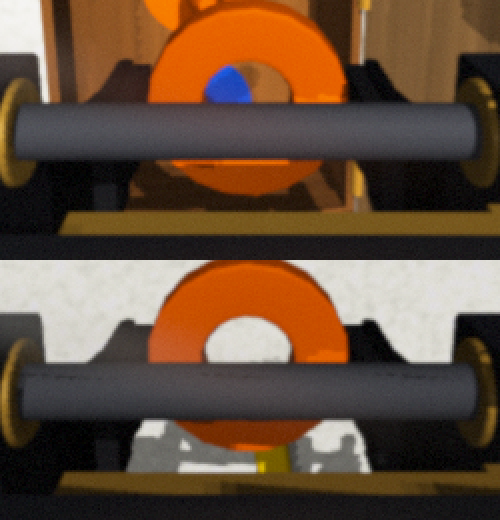

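Both held rings are visible; the second sits about 1.5 mm further along tool +x, which I'll compensate for.

Request:
drive_tool --increments '[[[3.8,2.3,0,0,0,0,4.5],[3.8,2.3,0,0,0,0,4.5],[3.8,2.3,0,0,0,0,4.5],[3.8,2.3,0,0,0,0,4.5],[3.8,2.3,0,0,0,0,4.5],[3.9,2.3,0,0,0,0,4.5],[3.9,2.3,0,0,0,0,4.5],[3.9,2.3,0,0,0,0,4.5],[0,0,0,-0.0875,0,0,4.5],[0,0,0,-0.0875,0,0,4.5],[0,0,0,0,0,0,4.5],[0,0,0,0,0,0,4.5]]]'

```text
t: 22.05
ee_pos: [552.3, 12.2, 191.3]
orientation: [0.058, 0.669, 0.738, 0.063]
contact_force: [0.5, -0.8, -0.0]
grip_width: 54.1
grip_force: 29.9
```

Run:
```python
from h import *
need(-1.3,39.8,193)
```

```text
t 22.05 ee [552.3  12.2 191.3] case [-3.5 39.3] yaw 1.668 zax [ 0.17   0.016 -0.985] F [ 0.5 -0.8 -0. ] w 54.1 j7 0.01
shift cm [ 0.05  0.24 -0.13]
```

Request:
drive_tool --increments '[[[0,0.2,0,0,0,0,4.5],[0,-0.44,2.5,0,0,0,4.5],[0,-0.44,2.5,0,0,0,4.5],[0,-0.44,2.5,0,0,0,4.5],[0,-0.22,1.25,0,0,0,4.5],[0,-0.22,1.25,0,0,0,4.5],[0,-0.22,1.25,0,0,0,4.5],[0,-0.2,1.1,0,0,0,4.5],[0,0,0,0,0,0,4.5]]]'

```text
t: 22.95
ee_pos: [554.4, 12.9, 65.8]
orientation: [0.058, 0.669, 0.738, 0.064]
contact_force: [-0.3, 0.1, -0.9]
grip_width: 54.1
grip_force: 29.9
```

Run:
```python
from h import *
need(-1.1,39.8,66)
```

```text
t 22.95 ee [554.4  12.9  65.8] case [-1.4 39.8] yaw 1.669 zax [ 0.171  0.017 -0.985] F [-0.3  0.1 -0.9] w 54.1 j7 -0.09
shift cm [-0.    0.03 -0.02]
```

Request:
drive_tool --increments '[[[0,0,0,0,0,0,7],[0,0,0,0,0,0,7],[0,0,0,0,0,0,7],[0,0.44,-2.5,0,0,0,7],[0,0.88,-5,0,0,0,7],[0,0.88,-5,0,0,0,7],[0,0,0,0.0875,0,0,7.5],[-3,0,0,0.0875,0,0,7.5],[-4,0,0,0,0,0,7.5],[-4,0,0,0,0,0,7.5],[-4,0,0,0,0,0,7.5],[-4,0,0,0,0,0,7.5]]]'

```text
t: 24.15
ee_pos: [574.2, -177.8, 193.4]
orientation: [0.001, 0.672, 0.741, 0.0]
contact_force: [0.3, 0.7, 0.7]
grip_width: 75.0
grip_force: 0.0
```

Request:
drive_tool --increments '[[[-3.6,0.5,0,0,0,0,7.5],[-3.6,0.5,0,0,0,0,7.5],[-3.6,0.5,0,0,0,0,7.5],[-3.6,0.7,0,0,0,0,7.5],[-3.6,0.7,0,0,0,0,7.5],[0,0.7,0,0,0,0,7.5],[0,0,0,0,0,0,7.5]]]'

```text
t: 24.85
ee_pos: [627.8, -352.1, 192.4]
orientation: [-0.0, 0.672, 0.74, 0.001]
contact_force: [1.4, 0.7, -0.3]
grip_width: 75.0
grip_force: 0.0
```

Run:
```python
from h import *
st();rings('o')
```

```text
t 24.85 ee [ 627.8 -352.1  192.4] case [  36.5 -330.6] yaw 1.668 zax [ 0.001  0.001 -1.   ] F [ 1.4  0.7 -0.3] w 75.0 j7 0.45
ring [ 624.1 -349.6] case [  33.  -327.7] r 28.0
```

Request:
drive_tool --increments '[[[0.4,-0.3,3,0,0,0,7.5],[0,0,3,0,0,0,7.5],[0,0,4,0,0,0,7.5],[0,0,4,0,0,0,7.5],[0,0,2.5,0,0,0,7.5],[0,0,0.9,0,0,0,7.5],[0,0,0,0,0,0,7.5],[0,0,0,0,0,0,5],[0,0,0,0,0,0,5],[0,0,0,0,0,0,5],[0,0,0,0,0,0,5],[0,0,0,0,0,0,5]]]'

```text
t: 26.1
ee_pos: [624.7, -348.5, 20.5]
orientation: [0.001, 0.672, 0.741, 0.0]
contact_force: [-0.7, 0.2, 5.7]
grip_width: 54.8
grip_force: 30.0
```

Request:
drive_tool --increments '[[[0,0,0,0,0,0,4.5],[0,0,0,0,0,0,4.5],[0,0,-2,0,0,0,4.5],[0,0,-3.5,0,0,0,4.5],[0,0,-4,0,0,0,4.5],[0,0,-4,0,0,0,4.5],[0,0,-4,0,0,0,4.5],[0,0,0,0,0,0,4.5],[0,0,0,0,0,0,4.5]]]'

```text
t: 27.0
ee_pos: [624.4, -348.2, 195.0]
orientation: [0.001, 0.672, 0.741, 0.0]
contact_force: [0.2, 1.4, -1.4]
grip_width: 54.9
grip_force: 30.0
```

```bash
cat >> h.py <<'E'
def held(col):
    im=camera('wrist');m=blobs(im,(3,170,60) if col=='o' else (100,150,40),(15,255,255) if col=='o' else (125,255,255))[1]
    v,u=np.nonzero(m[150:310,265:385]);print('held rows',v.min()+150,v.max()+150,'cols',u.min()+265,u.max()+265)
E
python3 - <<'E'
from h import *
need(-2,40.5,193);held('o')
E
```

```text
t 27.0 ee [ 624.4 -348.2  195. ] case [  33.5 -326.4] yaw 1.669 zax [ 0.002 -0.001 -1.   ] F [ 0.2  1.4 -1.4] w 54.9 j7 0.45
shift cm [36.69 -3.5   0.14]
held rows 194 290 cols 275 373
```

Request:
drive_tool --increments '[[[3.5,-0.7,0,0,0,0,4.5],[3.5,-0.7,0,0,0,0,4.5],[3.5,-0.7,0,0,0,0,4.5],[3.5,-0.7,0,0,0,0,4.5],[3.5,-0.7,0,0,0,0,4.5],[4,0,0,0,0,0,4.5],[4,0,0,0,0,0,4.5],[4,0,0,0,0,0,4.5],[4,0,0,0,0,0,4.5],[3.2,0,0,-0.0875,0,0,4.5],[0,0,0,-0.0875,0,0,4.5],[0,0,0,0,0,0,4.5]]]'

```text
t: 28.25
ee_pos: [549.5, 14.3, 191.0]
orientation: [0.058, 0.669, 0.739, 0.063]
contact_force: [-0.7, 0.3, -0.9]
grip_width: 54.6
grip_force: 30.0
```

Run:
```python
from h import *
from scipy.spatial.transform import Rotation as Ro
need(-1.1,41.5,193)
s=get_state();q=s['orientation'];R=Ro.from_quat([q[1],q[2],q[3],q[0]]).as_matrix()
for dz in(4,6):
  for dx in(-4,-2,0,2,4):
    print(dz,dx,proj('wrist',[s['ee_pos']+R@np.array([dx+28,0,dz]),s['ee_pos']+R@np.array([dx-28,0,dz])]).round(1).tolist())
held('o')
```

```text
t 28.25 ee [549.5  14.3 191. ] case [-6.1 41.6] yaw 1.67 zax [ 0.169  0.015 -0.986] F [-0.7  0.3 -0.9] w 54.6 j7 0.01
shift cm [-0.02  0.53 -0.11]
4 -4 [[322.6, 202.0], [322.8, 297.1]]
4 -2 [[322.6, 198.3], [322.8, 294.0]]
4 0 [[322.6, 194.6], [322.8, 290.8]]
4 2 [[322.6, 190.8], [322.8, 287.7]]
4 4 [[322.6, 187.1], [322.8, 284.5]]
6 -4 [[322.6, 201.0], [322.8, 295.1]]
6 -2 [[322.6, 197.3], [322.8, 292.0]]
6 0 [[322.6, 193.7], [322.8, 288.9]]
6 2 [[322.6, 190.0], [322.8, 285.7]]
6 4 [[322.6, 186.2], [322.8, 282.6]]
held rows 150 307 cols 265 384
```

The row model shows the ring centred in the grip now (row 194, so offset 0). Correct x by +5 mm and lower.

Request:
drive_tool --increments '[[[0,0.5,0,0,0,0,4.5],[0,-0.44,2.5,0,0,0,4.5],[0,-0.44,2.5,0,0,0,4.5],[0,-0.44,2.5,0,0,0,4.5],[0,-0.22,1.25,0,0,0,4.5],[0,-0.22,1.25,0,0,0,4.5],[0,-0.22,1.25,0,0,0,4.5],[0,-0.2,1.1,0,0,0,4.5],[0,0,0,0,0,0,4.5]]]'

```text
t: 29.2
ee_pos: [556.6, 14.2, 67.6]
orientation: [0.057, 0.669, 0.738, 0.063]
contact_force: [-3.4, -0.4, -2.1]
grip_width: 54.9
grip_force: 30.0
```

Run:
```python
from h import *
need(-1.1,41.3,66)
```

```text
t 29.2 ee [556.6  14.2  67.6] case [ 1.  40.9] yaw 1.669 zax [ 0.169  0.017 -0.985] F [-3.4 -0.4 -2.1] w 54.9 j7 -0.1
shift cm [ 0.04 -0.23  0.12]
```

Request:
drive_tool --increments '[[[0,-0.2,0.1,0,0,0,4.5],[0,0,0,0,0,0,7],[0,0,0,0,0,0,7],[0,0,0,0,0,0,7],[0,0.44,-2.5,0,0,0,7],[0,0.88,-5,0,0,0,7],[0,0.88,-5,0,0,0,7],[0,0,0,0.0875,0,0,7.5],[3,0,0,0.0875,0,0,7.5],[4,-0.3,0,0,0,0,7.5],[4,-0.3,0,0,0,0,7.5],[4,-0.3,0,0,0,0,7.5]]]'

```text
t: 30.4
ee_pos: [532.9, 164.0, 193.7]
orientation: [0.0, 0.672, 0.741, 0.001]
contact_force: [0.9, 0.1, -0.4]
grip_width: 74.8
grip_force: 0.0
```

Request:
drive_tool --increments '[[[4,-0.3,0,0,0,0,7.5],[4,-0.3,0,0,0,0,7.5],[4,-0.3,0,0,0,0,7.5],[2.4,0,0,0,0,0,7.5],[0,0,0,0,0,0,7.5],[0,0,0,0,0,0,7.5]]]'

```text
t: 31.0
ee_pos: [509.7, 305.1, 193.4]
orientation: [0.0, 0.671, 0.741, 0.0]
contact_force: [-0.3, -0.8, -1.1]
grip_width: 74.9
grip_force: 0.0
```

Run:
```python
from h import *
st();rings('b');rings('b','top')
im=save('top','t2.png')
for nm,lo,hi in(('or',(3,150,90),(18,255,255)),):
    for c,s in blobs(im,lo,hi,30)[0]:
        if 280<c[0]<420 and 150<c[1]<260: print(nm,c,s,tocase(ray('top',[c],45)[0]))
```

```text
t 31.0 ee [509.7 305.1 193.4] case [-17.7 335. ] yaw 1.67 zax [ 0.001 -0.    -1.   ] F [-0.3 -0.8 -1.1] w 74.9 j7 -0.66
ring [511.  304.2] case [-16.5 334. ] r 28.1
ring [392.7 299.3] case [-134.7  340.5] r 28.4
ring [623.4 343.4] case [ 99.2 362.1] r 28.2
or [349.3, 188.0] [342, 169, 16, 40, 386] [  6.  -99.6]
or [310.0, 172.4] [303, 171, 17, 4, 34] [80.5 39.9]
or [294.9, 184.2] [290, 175, 12, 22, 192] [ 41.5 100.6]
or [320.3, 186.8] [306, 177, 35, 25, 407] [21.8  7.5]
```

Request:
drive_tool --increments '[[[0,0.1,3,0,0,0,7.5],[0,0,3,0,0,0,7.5],[0,0,4,0,0,0,7.5],[0,0,4,0,0,0,7.5],[0,0,2.5,0,0,0,7.5],[0,0,0.9,0,0,0,7.5],[0,0,0,0,0,0,7.5],[0,0,0,0,0,0,5],[0,0,0,0,0,0,5],[0,0,0,0,0,0,5],[0,0,0,0,0,0,5],[0,0,0,0,0,0,5]]]'

```text
t: 32.35
ee_pos: [511.4, 305.4, 20.5]
orientation: [0.001, 0.672, 0.741, 0.001]
contact_force: [-0.1, -0.5, 5.3]
grip_width: 55.0
grip_force: 30.0
```

Request:
drive_tool --increments '[[[0,0,0,0,0,0,4.5],[0,0,0,0,0,0,4.5],[0,0,-2,0,0,0,4.5],[0,0,-3.5,0,0,0,4.5],[0,0,-4,0,0,0,4.5],[0,0,-4,0,0,0,4.5],[0,0,-4,0,0,0,4.5],[0,0,0,0,0,0,4.5],[0,0,0,0,0,0,4.5]]]'

```text
t: 33.25
ee_pos: [510.9, 305.2, 195.1]
orientation: [0.001, 0.672, 0.741, 0.001]
contact_force: [0.4, -0.9, -0.4]
grip_width: 55.2
grip_force: 30.0
```

Run:
```python
from h import *
need(-1,-35.5,193);held('b')
```

```text
t 33.25 ee [510.9 305.2 195.1] case [-16.5 335. ] yaw 1.669 zax [ 0.002  0.    -1.   ] F [ 0.4 -0.9 -0.4] w 55.2 j7 -0.66
shift cm [-37.05   1.49   0.21]
held rows 188 283 cols 275 373
```

Request:
drive_tool --increments '[[[-4,0.2,0,0,0,0,4.5],[-4,0.2,0,0,0,0,4.5],[-4,0.2,0,0,0,0,4.5],[-4,0.2,0,0,0,0,4.5],[-4,0.2,0,0,0,0,4.5],[-4,0.2,0,0,0,0,4.5],[-4,0.2,0,0,0,0,4.5],[-4,0.1,0,0,0,0,4.5],[-4,0,0,0,0,0,4.5],[-1.3,0,0,-0.0875,0,0,4.5],[0,0,0,-0.0875,0,0,4.5],[0,0,0,0,0,0,4.5]]]'

```text
t: 34.5
ee_pos: [558.4, -66.3, 191.4]
orientation: [0.057, 0.67, 0.737, 0.063]
contact_force: [-0.2, -0.7, -0.5]
grip_width: 54.7
grip_force: 30.0
```

Run:
```python
from h import *
need(-1.1,-38.5,193)
```

```text
t 34.5 ee [558.4 -66.3 191.4] case [ -5.  -39.4] yaw 1.665 zax [ 0.169  0.016 -0.986] F [-0.2 -0.7 -0.5] w 54.7 j7 0.16
shift cm [ 0.09  0.41 -0.09]
```

Request:
drive_tool --increments '[[[0.1,0.3,0,0,0,0,4.5],[0,-0.44,2.5,0,0,0,4.5],[0,-0.44,2.5,0,0,0,4.5],[0,-0.44,2.5,0,0,0,4.5],[0,-0.22,1.25,0,0,0,4.5],[0,-0.22,1.25,0,0,0,4.5],[0,-0.22,1.25,0,0,0,4.5],[0,-0.2,1.1,0,0,0,4.5],[0,0,0,0,0,0,4.5]]]'

```text
t: 35.4
ee_pos: [563.9, -63.4, 67.9]
orientation: [0.058, 0.669, 0.738, 0.064]
contact_force: [-0.2, 0.8, -0.8]
grip_width: 54.5
grip_force: 30.0
```

Run:
```python
from h import *
need(-1.1,-38.5,66)
```

```text
t 35.4 ee [563.9 -63.4  67.9] case [  0.8 -37. ] yaw 1.669 zax [ 0.171  0.017 -0.985] F [-0.2  0.8 -0.8] w 54.5 j7 0.07
shift cm [-0.15 -0.21  0.15]
```

Request:
drive_tool --increments '[[[-0.1,-0.2,0.1,0,0,0,4.5],[0,0,0,0,0,0,7],[0,0,0,0,0,0,7],[0,0,0,0,0,0,7],[0,0.44,-2.5,0,0,0,7],[0,0.88,-5,0,0,0,7],[0,0.88,-5,0,0,0,7],[0,0,0,0.0875,0,0,7.5],[3,-1.2,0,0.0875,0,0,7.5],[4,-1.4,0,0,0,0,7.5],[4,-1.4,0,0,0,0,7.5],[4,-1.4,0,0,0,0,7.5]]]'

```text
t: 36.6
ee_pos: [494.3, 81.0, 192.6]
orientation: [0.0, 0.672, 0.741, 0.0]
contact_force: [0.4, 0.2, -0.4]
grip_width: 75.1
grip_force: 0.0
```

Request:
drive_tool --increments '[[[4,-1.4,0,0,0,0,7.5],[4,-1.4,0,0,0,0,7.5],[4,-1.4,0,0,0,0,7.5],[4,-1.4,0,0,0,0,7.5],[4,-1.4,0,0,0,0,7.5],[3,-1,0,0,0,0,7.5],[0,0,0,0,0,0,7.5],[0,0,0,0,0,0,7.5]]]'

```text
t: 37.4
ee_pos: [392.4, 300.9, 192.6]
orientation: [0.0, 0.671, 0.742, 0.0]
contact_force: [0.3, -0.0, -0.0]
grip_width: 74.8
grip_force: 0.0
```

Run:
```python
from h import *
st();rings('b')
```

```text
t 37.4 ee [392.4 300.9 192.6] case [-134.9  342.1] yaw 1.671 zax [ 0.001 -0.    -1.   ] F [ 0.3 -0.  -0. ] w 74.8 j7 -0.66
ring [392.7 298.7] case [-134.8  339.8] r 28.0
ring [622.9 343.9] case [ 98.6 362.6] r 30.2
```

Request:
drive_tool --increments '[[[0,0,3,0,0,0,7.5],[0,0,3,0,0,0,7.5],[0,0,4,0,0,0,7.5],[0,0,4,0,0,0,7.5],[0,0,2.5,0,0,0,7.5],[0,0,0.8,0,0,0,7.5],[0,0,0,0,0,0,7.5],[0,0,0,0,0,0,5],[0,0,0,0,0,0,5],[0,0,0,0,0,0,5],[0,0,0,0,0,0,5],[0,0,0,0,0,0,5]]]'

```text
t: 38.65
ee_pos: [393.4, 300.8, 20.5]
orientation: [0.001, 0.672, 0.741, 0.001]
contact_force: [-0.9, -0.3, 6.6]
grip_width: 55.1
grip_force: 30.0
```

Request:
drive_tool --increments '[[[0,0,0,0,0,0,4.5],[0,0,0,0,0,0,4.5],[0,0,-2,0,0,0,4.5],[0,0,-3.5,0,0,0,4.5],[0,0,-4,0,0,0,4.5],[0,0,-4,0,0,0,4.5],[0,0,-4,0,0,0,4.5],[0,0,0,0,0,0,4.5],[0,0,0,0,0,0,4.5]]]'

```text
t: 39.55
ee_pos: [393.0, 300.5, 195.0]
orientation: [0.001, 0.672, 0.741, 0.001]
contact_force: [-0.3, -0.2, -0.4]
grip_width: 55.3
grip_force: 30.0
```

Run:
```python
from h import *
need(-1,-35.7,193);held('b')
```

```text
t 39.55 ee [393.  300.5 195. ] case [-134.3  341.6] yaw 1.669 zax [ 0.002 -0.    -1.   ] F [-0.3 -0.2 -0.4] w 55.3 j7 -0.66
shift cm [-37.75  13.28   0.25]
held rows 190 286 cols 275 373
```

Request:
drive_tool --increments '[[[-4,1.4,0,0,0,0,4.5],[-4,1.4,0,0,0,0,4.5],[-4,1.4,0,0,0,0,4.5],[-4,1.4,0,0,0,0,4.5],[-4,1.4,0,0,0,0,4.5],[-4,1.4,0,0,0,0,4.5],[-4,1.4,0,0,0,0,4.5],[-4,1.4,0,0,0,0,4.5],[-4,1.4,0,0,0,0,4.5],[-1.9,0.5,0,-0.0875,0,0,4.5],[0,0,0,-0.0875,0,0,4.5],[0,0,0,0,0,0,4.5]]]'

```text
t: 40.8
ee_pos: [556.5, -65.2, 191.0]
orientation: [0.057, 0.67, 0.737, 0.063]
contact_force: [-1.1, -0.1, -2.2]
grip_width: 55.0
grip_force: 30.0
```

Run:
```python
from h import *
need(-1.1,-37.8,193)
```

```text
t 40.8 ee [556.5 -65.2 191. ] case [ -6.8 -38.2] yaw 1.666 zax [ 0.168  0.017 -0.986] F [-1.1 -0.1 -2.2] w 55.0 j7 0.16
shift cm [ 0.04  0.59 -0.1 ]
```

Request:
drive_tool --increments '[[[0,0.3,0,0,0,0,4.5],[0,-0.44,2.5,0,0,0,4.5],[0,-0.44,2.5,0,0,0,4.5],[0,-0.44,2.5,0,0,0,4.5],[0,-0.22,1.25,0,0,0,4.5],[0,-0.22,1.25,0,0,0,4.5],[0,-0.22,1.25,0,0,0,4.5],[0,-0.2,1.25,0,0,0,4.5],[0,0,0,0,0,0,4.5]]]'

```text
t: 41.7
ee_pos: [562.1, -63.4, 66.2]
orientation: [0.057, 0.669, 0.738, 0.064]
contact_force: [-0.7, -0.4, -1.2]
grip_width: 55.2
grip_force: 30.0
```

Run:
```python
from h import *
need(-1.1,-37.8,66)
```

```text
t 41.7 ee [562.1 -63.4  66.2] case [ -1.  -36.9] yaw 1.669 zax [ 0.17   0.018 -0.985] F [-0.7 -0.4 -1.2] w 55.2 j7 0.05
shift cm [-0.09 -0.01  0.02]
```

Request:
drive_tool --increments '[[[0,0,0,0,0,0,7],[0,0,0,0,0,0,7],[0,0,0,0,0,0,7],[0,0.44,-2.5,0,0,0,7],[0,0.88,-5,0,0,0,7],[0,0.88,-5,0,0,0,7],[0,0,0,0.0875,0,0,7.5],[3,0,0,0.0875,0,0,7.5],[4,0,0,0,0,0,7.5],[4,0,0,0,0,0,7.5],[4,0,0,0,0,0,7.5],[4,0,0,0,0,0,7.5]]]'

```text
t: 42.9
ee_pos: [544.6, 126.9, 194.1]
orientation: [0.001, 0.672, 0.741, 0.0]
contact_force: [-0.0, 0.3, -0.6]
grip_width: 75.0
grip_force: 0.0
```

Request:
drive_tool --increments '[[[3.5,1.6,0,0,0,0,7.5],[3.5,1.6,0,0,0,0,7.5],[3.5,1.6,0,0,0,0,7.5],[3.5,1.6,0,0,0,0,7.5],[3.5,1.8,0,0,0,0,7.5],[3.5,1.8,0,0,0,0,7.5],[0,0,0,0,0,0,7.5],[0,0,0,0,0,0,7.5]]]'

```text
t: 43.7
ee_pos: [623.1, 345.3, 193.1]
orientation: [-0.0, 0.671, 0.741, -0.0]
contact_force: [-0.1, -1.1, 0.4]
grip_width: 75.3
grip_force: 0.0
```

Run:
```python
from h import *
st();rings('b')
```

```text
t 43.7 ee [623.1 345.3 193.1] case [ 99.  364.1] yaw 1.671 zax [-0.001  0.    -1.   ] F [-0.1 -1.1  0.4] w 75.3 j7 -0.69
ring [623.3 342.8] case [ 99.  361.5] r 28.2
```

Request:
drive_tool --increments '[[[0,0,3,0,0,0,7.5],[0,0,3,0,0,0,7.5],[0,0,4,0,0,0,7.5],[0,0,4,0,0,0,7.5],[0,0,2.5,0,0,0,7.5],[0,0,0.8,0,0,0,7.5],[0,0,0,0,0,0,7.5],[0,0,0,0,0,0,5],[0,0,0,0,0,0,5],[0,0,0,0,0,0,5],[0,0,0,0,0,0,5],[0,0,0,0,0,0,5]]]'

```text
t: 44.95
ee_pos: [624.2, 344.8, 22.0]
orientation: [0.0, 0.672, 0.741, 0.001]
contact_force: [-1.1, 0.2, 6.0]
grip_width: 55.0
grip_force: 30.0
```

Request:
drive_tool --increments '[[[0,0,0,0,0,0,4.5],[0,0,0,0,0,0,4.5],[0,0,-2,0,0,0,4.5],[0,0,-3.5,0,0,0,4.5],[0,0,-4,0,0,0,4.5],[0,0,-4,0,0,0,4.5],[0,0,-4,0,0,0,4.5],[0,0,0,0,0,0,4.5],[0,0,0,0,0,0,4.5]]]'

```text
t: 45.85
ee_pos: [623.8, 344.9, 197.6]
orientation: [0.001, 0.672, 0.741, 0.001]
contact_force: [0.1, 0.6, -0.8]
grip_width: 54.7
grip_force: 30.0
```

Run:
```python
from h import *
need(-1,-35.7,193);held('b')
```

```text
t 45.85 ee [623.8 344.9 197.6] case [ 99.7 363.5] yaw 1.669 zax [ 0.003  0.001 -1.   ] F [ 0.1  0.6 -0.8] w 54.7 j7 -0.69
shift cm [-39.91 -10.15   0.39]
held rows 188 282 cols 275 373
```

Request:
drive_tool --increments '[[[-3.5,-2,0,0,0,0,4.5],[-3.5,-2,0,0,0,0,4.5],[-3.5,-2,0,0,0,0,4.5],[-3.5,-2,0,0,0,0,4.5],[-3.5,-2,0,0,0,0,4.5],[-3.7,-0.2,0,0,0,0,4.5],[-3.8,0,0,0,0,0,4.5],[-3.8,0,0,0,0,0,4.5],[-3.8,0,0,0,0,0,4.5],[-3.8,0,0,0,0,0,4.5],[-3.8,0,0,-0.0875,0,0,4.5],[0,0,0,-0.0875,0,0,4.5]]]'

```text
t: 47.1
ee_pos: [560.7, -73.1, 193.3]
orientation: [0.059, 0.672, 0.735, 0.064]
contact_force: [-0.9, 0.7, -0.5]
grip_width: 54.9
grip_force: 30.0
```

Request:
drive_tool --increments '[[[0,0,0,0,0,0,4.5],[0,0,0,0,0,0,4.5]]]'

```text
t: 47.3
ee_pos: [560.3, -65.5, 194.5]
orientation: [0.058, 0.669, 0.738, 0.064]
contact_force: [-0.1, 0.1, -0.7]
grip_width: 54.8
grip_force: 30.0
```

Run:
```python
from h import *
need(-1.1,-38.5,66)
```

```text
t 47.3 ee [560.3 -65.5 194.5] case [ -3.1 -38.8] yaw 1.669 zax [ 0.17   0.017 -0.985] F [-0.1  0.1 -0.7] w 54.8 j7 0.15
shift cm [ 0.03 -2.01 12.7 ]
```

Request:
drive_tool --increments '[[[0,0.2,0,0,0,0,4.5],[0,-0.44,2.5,0,0,0,4.5],[0,-0.44,2.5,0,0,0,4.5],[0,-0.44,2.5,0,0,0,4.5],[0,-0.22,1.25,0,0,0,4.5],[0,-0.22,1.25,0,0,0,4.5],[0,-0.22,1.25,0,0,0,4.5],[0,-0.23,1.4,0,0,0,4.5],[0,0,0,0,0,0,4.5]]]'

```text
t: 48.2
ee_pos: [562.3, -65.3, 65.2]
orientation: [0.057, 0.669, 0.738, 0.064]
contact_force: [-0.6, 0.4, -0.2]
grip_width: 54.9
grip_force: 30.0
```

Run:
```python
from h import *
need(-1.1,-38.5,66)
```

```text
t 48.2 ee [562.3 -65.3  65.2] case [ -1.1 -38.8] yaw 1.669 zax [ 0.17   0.018 -0.985] F [-0.6  0.4 -0.2] w 54.9 j7 0.04
shift cm [ 0.03  0.01 -0.07]
```

Release it, then view the stacks.

Request:
drive_tool --increments '[[[0,0,0,0,0,0,7],[0,0,0,0,0,0,7],[0,0,0,0,0,0,7],[0,0.44,-2.5,0,0,0,7],[0,0.88,-5,0,0,0,7],[0,0.88,-5,0,0,0,7],[0,0,0,0.0875,0,0,5],[-2,0,-2,0.0875,0,0,5],[-2,-0.6,-4,0,0,0,5],[-2,-0.6,-4,0,0,0,5],[0,0,-4,0,0,0,5],[0,0,-4,0,0,0,5]]]'

```text
t: 49.4
ee_pos: [555.4, -127.7, 374.8]
orientation: [0.001, 0.672, 0.74, 0.0]
contact_force: [0.9, 0.2, 0.2]
grip_width: 50.5
grip_force: 0.0
```

Request:
drive_tool --increments '[[[0,0,-4,0,0,0,4],[0,0,0,0,0,0,4],[0,0,0,0,0,0,4]]]'

```text
t: 49.7
ee_pos: [556.1, -126.5, 413.9]
orientation: [0.001, 0.672, 0.741, 0.001]
contact_force: [-0.2, 1.0, 0.0]
grip_width: 41.1
grip_force: 0.0
```

Run:
```python
from h import *
st();im=save('wrist','w10.png');s=save('scene','s10.png')
A=cv2.resize(im[0:220,200:440,::-1],None,fx=2,fy=2);B=cv2.resize(s[150:260,230:380,::-1],(320,235))
K=np.zeros((440,800,3),np.uint8);K[:,:480]=A;K[:235,480:]=B;cv2.imwrite('pics/v10.png',K)
```

```text
t 49.7 ee [ 556.1 -126.5  413.9] case [-13.1 -99.1] yaw 1.669 zax [ 0.003 -0.001 -1.   ] F [-0.2  1.   0. ] w 41.1 j7 0.19
```

View pics/v10.png

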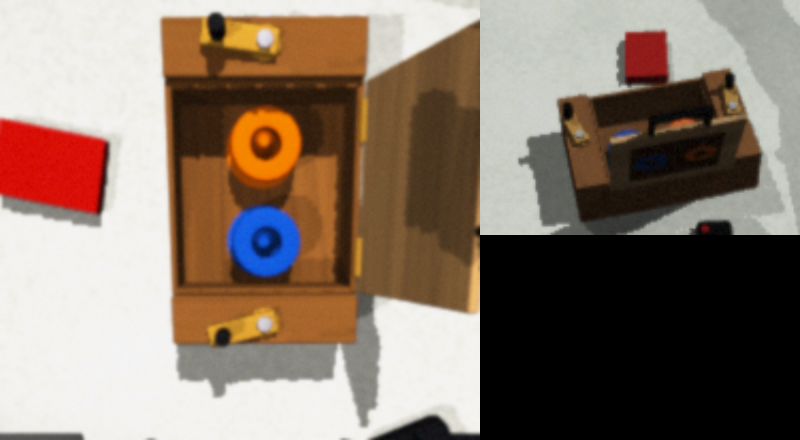

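Both stacks sit on their own posts with the tips protruding, orange at (265,145) and blue at (265,241), and no ring is left on the table. I check the top-ring size and position, and move above the handle.

Request:
drive_tool --increments '[[[2,2.8,0,0,0,0,4],[2,2.8,0,0,0,0,4],[2,2.8,1,0,0,0,4],[2,2.8,2.5,0,0,0,4],[1.9,2.9,2.5,0,0,0,4],[0,0,4,0,0,0,4],[0,0,0,0,0,0,4],[0,0,0,0,0,0,4]]]'

```text
t: 50.6
ee_pos: [685.6, -15.4, 311.7]
orientation: [-0.001, 0.672, 0.741, -0.001]
contact_force: [0.7, 0.1, 0.4]
grip_width: 39.9
grip_force: 0.0
```

Run:
```python
from h import *
need(128.5,0,252.5)
im=cv2.imread('pics/w10.png')[:,:,::-1].copy()
import h
# pose for w10 equals view with TCP shift; reuse current R with camera centre moved back
K,d,R,t=cal('wrist');s=get_state();C=-R.T@t+np.array([556.1,-126.5,413.9])-s['ee_pos'];c=(K,d,R,-R@C)
for lo,hi in(((3,190,150),(15,255,255)),((100,150,120),(125,255,255))):
    m=blobs(im,lo,hi)[1][40:150,305:360];
    k=max(cv2.findContours(m,cv2.RETR_EXTERNAL,cv2.CHAIN_APPROX_NONE)[0],key=cv2.contourArea)[:,0]+[305,40]
    for z in(33,47,55):
        P=ray('wrist',k.astype(float),z,c)[:,:2].astype(np.float32);q,r=cv2.minEnclosingCircle(P);e=cv2.fitEllipse(P);print(z,tocase(np.array(q)),round(r,1),np.round(e[1],1))
X=[toworld(128.7,y,249) for y in(-32,32)];print(proj('wrist',X),proj('scene',X))
save('wrist','w11.png');rings('o','top');rings('b','top')
```

```text
t 50.6 ee [685.6 -15.4 311.7] case [126.5  -1. ] yaw 1.668 zax [-0.003 -0.001 -1.   ] F [0.7 0.1 0.4] w 39.9 j7 -0.11
shift cm [0.1  0.22 5.92]
33 [-3.5 38.6] 33.8 [54.1 61.9]
47 [-3.7 36.8] 33.0 [52.7 60.3]
55 [-3.8 35.7] 32.4 [51.9 59.3]
33 [ -0.5 -36.9] 30.1 [55.3 59.4]
47 [ -0.8 -36.8] 29.3 [53.8 57.8]
55 [ -1.  -36.8] 28.9 [53.  56.9]
[[326.0754671  251.17317525]
 [326.25330447 167.24141719]] [[309.43332929 204.38907587]
 [336.80351921 199.52622088]]
```

View pics/w11.png

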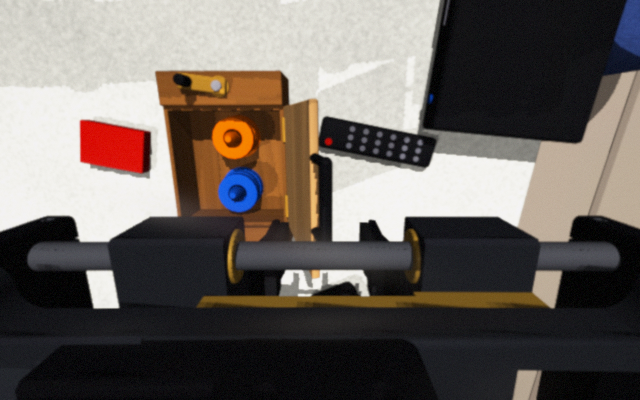

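The handle bar is at column about 322 and the predicted spot is 326, so I descend and grip. Both stacks look level.

Request:
drive_tool --increments '[[[0,0.2,1.5,0,0,0,4],[0,0,1.5,0,0,0,4],[0,0,1.5,0,0,0,4],[0,0,1.4,0,0,0,4],[0,0,0,0,0,0,4],[0,0,0,0,0,0,0],[0,0,0,0,0,0,0],[0,0,0,0,0,0,0],[0,0,0,0,0,0,0],[0,0,0,0,0,0,0],[0,0,0,0,0,0,0]]]'

```text
t: 51.85
ee_pos: [688.2, -14.0, 253.9]
orientation: [0.0, 0.672, 0.741, -0.0]
contact_force: [-0.8, 0.4, 0.8]
grip_width: 9.0
grip_force: 30.0
```

Request:
drive_tool --increments '[[[0,-1.78,-0.45,0,0,0,0],[0,-1.82,-0.26,0,0,0,0],[0,-1.84,-0.08,0,0,0,0],[0,-1.84,0.1,0,0,0,0],[0,-1.82,0.29,0,0,0,0],[0,-1.78,0.47,0,0,0,0],[0,-1.73,0.64,0,0,0,0],[0,-1.65,0.81,0,0,0,0],[0,-1.56,0.97,0,0,0,0],[0,-1.46,1.12,0,0,0,0],[0,-1.34,1.26,0,0,0,0],[0,-1.21,1.39,0,0,0,0]]]'

```text
t: 53.05
ee_pos: [491.6, -33.9, 191.8]
orientation: [0.002, 0.672, 0.741, 0.001]
contact_force: [1.4, -0.8, 0.8]
grip_width: 8.9
grip_force: 30.0
```

Request:
drive_tool --increments '[[[0,-1.06,1.5,0,0,0,0],[0,-0.91,1.6,0,0,0,0],[0,-0.74,1.68,0,0,0,0],[0,-0.57,1.75,0,0,0,0],[0,0,0,0,0,0,0],[0,0,0,0,0,0,0]]]'

```text
t: 53.65
ee_pos: [458.7, -37.1, 126.1]
orientation: [0.0, 0.672, 0.741, -0.0]
contact_force: [1.3, -2.2, -2.1]
grip_width: 8.9
grip_force: 30.0
```

Run:
```python
from h import *
need(-109,0,76.5)
```

```text
t 53.65 ee [458.7 -37.1 126.1] case [-101.5   -0.7] yaw 1.669 zax [ 0.001 -0.001 -1.   ] F [ 1.3 -2.2 -2.1] w 8.9 j7 0.1
shift cm [ 0.08 -0.75  4.96]
```

Request:
drive_tool --increments '[[[0,-0.3,1.5,0,0,0,0],[0,-0.25,1.5,0,0,0,0],[0,-0.15,1.2,0,0,0,0],[0,-0.05,0.6,0,0,0,0],[0,0,0.2,0,0,0,0],[0,0,0.2,0,0,0,0],[0,0,0,0,0,0,0]]]'

```text
t: 54.35
ee_pos: [451.7, -37.8, 77.0]
orientation: [0.0, 0.672, 0.741, -0.001]
contact_force: [-9.7, -1.4, 26.6]
grip_width: 9.0
grip_force: 30.0
```

Firm stop (26 N), so the lid is down. Release it, lift, and look at the pegs.

Request:
drive_tool --increments '[[[0,0,-0.2,0,0,0,0],[0,0,0,0,0,0,3],[0,0,0,0,0,0,3],[0,0,0,0,0,0,3],[0,0,-2,0,0,0,3],[0,0,-4,0,0,0,3],[-2,1.9,-4,0,0,0,3],[-2,1.9,-4,0,0,0,3],[-2,1.9,-4,0,0,0,3],[-2,1.9,-4,0,0,0,3],[-2,1.9,-4,0,0,0,3],[0,0,-4,0,0,0,3]]]'

```text
t: 55.55
ee_pos: [556.2, -131.3, 375.6]
orientation: [-0.001, 0.673, 0.739, 0.0]
contact_force: [0.8, -0.2, 0.2]
grip_width: 29.9
grip_force: 0.0
```

Request:
drive_tool --increments '[[[0,0,-4,0,0,0,3],[0,0,0,0,0,0,3],[0,0,0,0,0,0,3]]]'

```text
t: 55.85
ee_pos: [555.6, -127.3, 415.9]
orientation: [0.0, 0.671, 0.741, 0.0]
contact_force: [-1.2, -0.4, -0.6]
grip_width: 30.1
grip_force: 0.0
```

Run:
```python
from h import *
st();im=save('wrist','w12.png')
cv2.imwrite('pics/c12.png',cv2.resize(im[0:220,200:440,::-1],None,fx=2.5,fy=2.5))
C=ray('wrist',[(0,0)],0) # noqa
g=cv2.cvtColor(im,cv2.COLOR_RGB2HSV)
for c,s in blobs(im,(0,0,0),(180,255,40),30)[0]:
    if s[1]<200 and s[4]<400: print(c,s,tocase(ray('wrist',[c],108)[0]))
```

```text
t 55.85 ee [ 555.6 -127.3  415.9] case [-13.7 -99.9] yaw 1.669 zax [ 0.001  0.    -1.   ] F [-1.2 -0.4 -0.6] w 30.1 j7 0.19
[308.9, 13.5] [306, 8, 7, 12, 72] [-34.1 102.7]
[266.0, 94.0] [259, 72, 25, 47, 298] [-96.7   0. ]
[311.8, 167.9] [309, 164, 6, 8, 36] [ -32.1 -106.6]
```

View pics/c12.png

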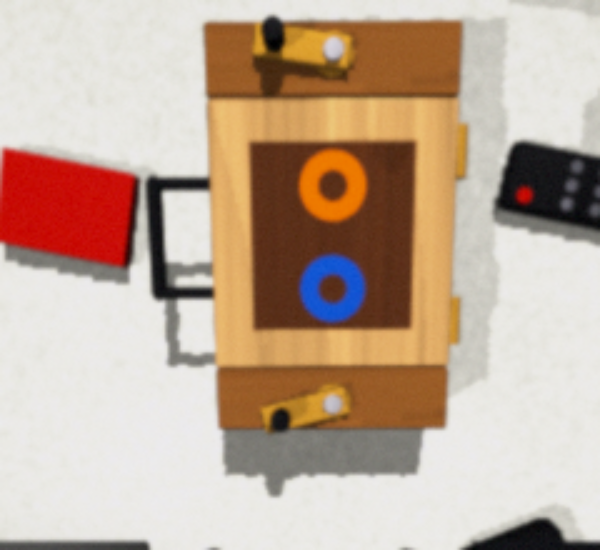

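The lid lies flush. Right peg is at crop (281,420), left at (272,25). I grip the right peg first.

Request:
drive_tool --increments '[[[-0.5,-0.8,4,0,0,0,3],[0,-0.9,4,0,0,0,3],[0,0,4,0,0,0,3],[0,0,4,0,0,0,3],[0,0,4,0,0,0,3],[0,0,4,0,0,0,3],[0,0,2.5,0,0,0,3],[0,0,2,0,0,0,3],[0,0,0,0,0,0,3],[0,0,0,0,0,0,3]]]'

```text
t: 56.9
ee_pos: [537.8, -134.1, 129.9]
orientation: [-0.001, 0.672, 0.741, -0.0]
contact_force: [0.5, -0.3, -0.5]
grip_width: 30.0
grip_force: 0.0
```

Run:
```python
from h import *
need(-31,-105.5,108)
```

```text
t 56.9 ee [ 537.8 -134.1  129.9] case [ -32.  -104.9] yaw 1.669 zax [-0.002  0.001 -1.   ] F [ 0.5 -0.3 -0.5] w 30.0 j7 0.15
shift cm [-0.06  0.11  2.19]
```

Request:
drive_tool --increments '[[[0,0.1,1,0,0,0,3],[0,0,1.2,0,0,0,3],[0,0,0,0,0,0,3],[0,0,0,0,0,0,0],[0,0,0,0,0,0,0],[0,0,0,0,0,0,0],[0,0,0,0,0,0,0],[0,0,0,0,0,0,0]]]'

```text
t: 57.7
ee_pos: [538.3, -134.8, 108.9]
orientation: [-0.001, 0.672, 0.741, -0.001]
contact_force: [-5.1, -0.5, 4.2]
grip_width: 11.7
grip_force: 30.0
```

Gripped (11.7 mm). Swing it inwards.

Request:
drive_tool --increments '[[[0.85,-0.05,0,0,0,0,0],[0.83,0.17,0,0,0,0,0],[0.76,0.36,0,0,0,0,0],[0.65,0.54,0,0,0,0,0],[0.5,0.69,0,0,0,0,0],[0.31,0.79,0,0,0,0,0],[0.11,0.84,0,0,0,0,0],[0,0.1,0,0,0,0,0],[0,0,0,0,0,0,0]]]'

```text
t: 58.6
ee_pos: [571.1, -77.0, 109.2]
orientation: [-0.005, 0.668, 0.744, 0.007]
contact_force: [0.6, 21.8, 2.9]
grip_width: 1.7
grip_force: 12.0
```

Run:
```python
from h import *
need(1.5,-65,108)
```

```text
t 58.6 ee [571.1 -77.  109.2] case [  6.6 -51.2] yaw 1.677 zax [ 0.001  0.017 -1.   ] F [ 0.6 21.8  2.9] w 1.7 j7 0.03
shift cm [-1.37 -0.52  0.1 ]
```

It slipped off. Lift and look.

Request:
drive_tool --increments '[[[0,0,0,0,0,0,2],[0,0,-4,0,0,0,2],[-1,-0.5,-4,0,0,0,2],[-1,-0.5,-4,0,0,0,2],[-1,-0.5,-4,0,0,0,2],[-1,0,-4,0,0,0,2],[-0.5,0,-4,0,0,0,2],[0,0,-4,0,0,0,2],[0,0,-2.5,0,0,0,2],[0,0,0,0,0,0,2]]]'

```text
t: 59.6
ee_pos: [561.2, -136.8, 418.3]
orientation: [0.004, 0.671, 0.741, 0.002]
contact_force: [-0.2, 0.2, -0.7]
grip_width: 20.0
grip_force: 0.0
```

Run:
```python
from h import *
st();im=save('wrist','w13.png')
cv2.imwrite('pics/c13.png',cv2.resize(im[0:220,200:440,::-1],None,fx=2.5,fy=2.5))
for c,s in blobs(im,(0,0,0),(180,255,40),25)[0]:
    if s[1]<200 and s[4]<400: print(c,s,tocase(ray('wrist',[c],108)[0]))
```

```text
t 59.6 ee [ 561.2 -136.8  418.3] case [  -9.  -109.8] yaw 1.669 zax [ 0.008 -0.002 -1.   ] F [-0.2  0.2 -0.7] w 20.0 j7 0.2
[303.9, 5.2] [300, 0, 8, 12, 77] [-34.4 102.3]
[260.9, 87.5] [255, 64, 25, 48, 299] [-97.3  -1.6]
[331.6, 133.2] [329, 130, 6, 7, 33] [  4.  -65.2]
```

View pics/c13.png

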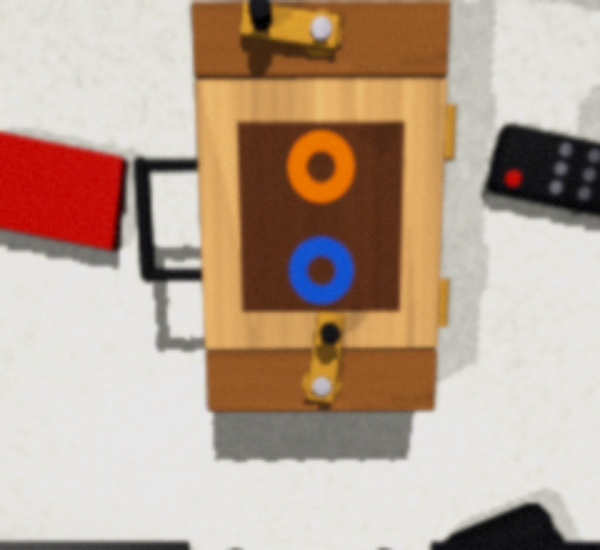

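The right button now lies straight across, with its peg at (331,332). Now the left one.

Request:
drive_tool --increments '[[[3.5,-0.4,2,0,0,0,3],[3.5,-0.4,2,0,0,0,3],[3.5,-0.4,2,0,0,0,3],[3.5,-0.4,2,0,0,0,3],[3.5,-0.4,2,0,0,0,3],[3.5,-0.3,2,0,0,0,3],[0.4,0,4,0,0,0,3],[0,0,4,0,0,0,3],[0,0,4,0,0,0,3],[0,0,4,0,0,0,3],[0,0,0,0,0,0,3],[0,0,0,0,0,0,3]]]'

```text
t: 60.85
ee_pos: [515.0, 73.7, 133.4]
orientation: [-0.001, 0.671, 0.741, -0.0]
contact_force: [0.3, 0.1, 0.0]
grip_width: 30.4
grip_force: 0.0
```

Run:
```python
from h import *
need(-33,105.2,108)
```

```text
t 60.85 ee [515.   73.7 133.4] case [-34.8 104.1] yaw 1.669 zax [-0.002  0.001 -1.   ] F [0.3 0.1 0. ] w 30.4 j7 -0.23
shift cm [0.1  0.18 2.54]
```

Request:
drive_tool --increments '[[[0.1,0.1,1.2,0,0,0,3],[0,0,1.3,0,0,0,3],[0,0,0,0,0,0,3],[0,0,0,0,0,0,0],[0,0,0,0,0,0,0],[0,0,0,0,0,0,0],[0,0,0,0,0,0,0],[0,0,0,0,0,0,0]]]'

```text
t: 61.65
ee_pos: [515.7, 74.5, 109.0]
orientation: [-0.0, 0.672, 0.741, -0.001]
contact_force: [-5.7, -0.4, 5.4]
grip_width: 11.7
grip_force: 30.0
```

Request:
drive_tool --increments '[[[-0.85,-0.05,0,0,0,0,0],[-0.83,0.17,0,0,0,0,0],[-0.76,0.36,0,0,0,0,0],[-0.65,0.54,0,0,0,0,0],[-0.5,0.69,0,0,0,0,0],[-0.2,0.79,0,0,0,0,0],[0,0.84,0,0,0,0,0],[0,0.1,0,0,0,0,0],[0,0,0,0,0,0,0]]]'

```text
t: 62.55
ee_pos: [556.7, 30.3, 109.2]
orientation: [0.005, 0.674, 0.739, -0.004]
contact_force: [1.2, -15.6, 3.0]
grip_width: 7.4
grip_force: 29.7
```

Run:
```python
from h import *
need(1.5,69,108)
```

```text
t 62.55 ee [556.7  30.3 109.2] case [ 2.6 56.9] yaw 1.663 zax [ 0.003 -0.012 -1.   ] F [  1.2 -15.6   3. ] w 7.4 j7 -0.22
shift cm [ 1.21 -0.11  0.1 ]
```

Request:
drive_tool --increments '[[[0,0,0,0,0,0,3.5],[0,0,0,0,0,0,3.5],[0,0,0,0,0,0,3.5],[0,0,-4,0,0,0,3.5],[-2.5,-0.3,-4,0,0,0,3.5],[-2.5,-0.3,-4,0,0,0,3.5],[-2.5,-0.3,-4,0,0,0,3.5],[-2.5,-0.3,-4,0,0,0,3.5],[-2.5,0,-4,0,0,0,3.5],[-2.5,0,-4,0,0,0,3.5],[-2.5,0,-3,0,0,0,3.5],[0,0,0,0,0,0,3.5]]]'

```text
t: 63.75
ee_pos: [561.5, -138.9, 422.6]
orientation: [0.004, 0.673, 0.739, 0.001]
contact_force: [-0.8, -0.1, -0.7]
grip_width: 34.9
grip_force: 0.0
```

Run:
```python
from h import *
st();im=save('wrist','w14.png');t=save('top','t14.png')
K=np.zeros((440,800,3),np.uint8);K[:,:480]=cv2.resize(im[0:220,200:440,::-1],None,fx=2,fy=2);K[:220,480:]=cv2.resize(t[90:290,100:530,::-1],(320,220));cv2.imwrite('pics/v14.png',K)
h=cv2.cvtColor(im,cv2.COLOR_RGB2HSV)
for c,s in blobs(im,(0,0,0),(180,255,40),20)[0]:
    if s[1]<200 and s[4]<400: print(c,s,tocase(ray('wrist',[c],108)[0]))
```

```text
t 63.75 ee [ 561.5 -138.9  422.6] case [  -9. -112.] yaw 1.664 zax [ 0.007 -0.003 -1.   ] F [-0.8 -0.1 -0.7] w 34.9 j7 0.19
[329.6, 34.6] [327, 30, 7, 10, 55] [-0.8 70.9]
[261.3, 87.3] [255, 63, 25, 47, 294] [-98.5   2.1]
[331.6, 131.1] [329, 128, 6, 7, 28] [  3.  -59.2]
```

View pics/v14.png

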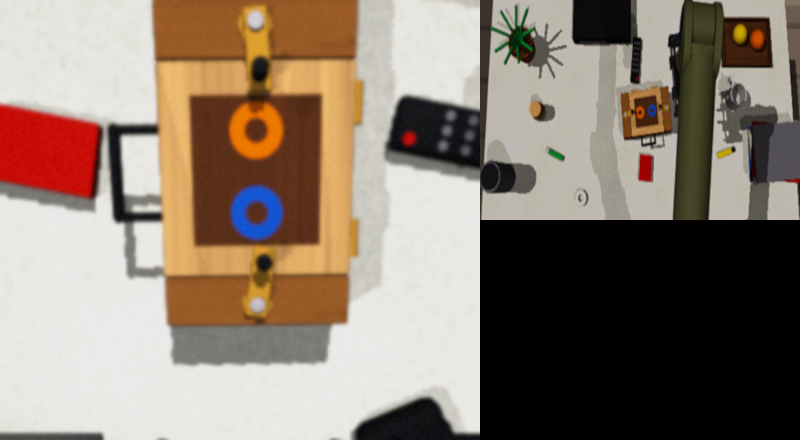

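Both turnbuttons lie across the shut lid, with pegs at (260,68) and (264,262). The other objects are where they were and no rings are left out. Handing in.

```bash
python3 -c "
from workcell import finish_job;print(finish_job())"
```

```text
the job is handed in; nothing more can be done
None
```

All six rings went onto the posts of their own colour, the lid is shut with both turnbuttons across it, and the job was handed in at about 64 s. The final pictures show the other objects where they were, but the hand-in returned no verdict.

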